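# Un-nest one panel tray and tally it

## Task

Take only the top tray off the stack of three narrow three-pocket trays, leaving the two trays under it where they are, carry it level and set it (do not drop it) flat between the guides of the inspection nest. Then tally its three panels on the counter: press the lever fully down and let it come fully up, exactly three times. Leave everything else on the bench undisturbed.

Things in the scene. Friction and masses are not known exactly. Their poses are not given: they have to be found in the camera images.
- tray_top: The tray to move, top of the stack of three narrow trays: white plastic, 150 (its x) x 56 (its y) x 32 mm high, about 90 g, three pockets in a row, each with a small panel fixed in. Round its top runs a rim 8 mm tall, outside 150 x 56 mm; below it the walls slope in to a flat bottom 124 x 30 mm, with small lugs under the rim's corners. Origin: centre of the underside, z up.
- tray_second: Middle tray of the narrow stack, identical to the top one; it stays. Each nested tray sits 18 mm higher than the one below, rims exactly in line, so 10 mm are open between rims along the middle of the long sides; fingers reaching more than 18 mm below the top of the top rim would catch this tray's rim too. Nested tubs have about 2 mm side play.
- stack_stand: Fixed stand of the narrow stack: aluminium plate 150 x 66 x 10 mm holding the lowest of the three narrow trays, which cannot come off it. Origin: centre of the plate's underside. The three trays' undersides are 10, 28 and 46 mm above the bench.
- nest: Inspection nest: fixed aluminium plate 170 (its x) x 76 (its y) x 8 mm with low grey guides rising 10 mm above it, two on each long side, one at each end. Between them is room of 136 x 42 mm for a tray's 124 x 30 mm bottom, lengthwise along x, either way round. Origin: centre of its underside.
- nest_seat (a point): Centre of the nest between the guides, on top of the plate (8 mm above the bench), where the tray's underside centre belongs; axes as the nest's.
- counter: Fixed ratchet tally counter: grey housing 86 (its x, -39 to +47 mm) x 44 (its y) x 110 mm high; on each y side a white dial disc 108 mm across with a black pointer, centre 60 mm up; a steel lever with a black end pad sticks out of its -x face (towards the robot at yaw 0). Origin: on the bench under the lever's axis.
- lever_pad (a point): Centre of the top of the lever's black pad, 26 (along the lever) x 34 (across) x 8 mm. Lever up: 84 mm from the counter's origin along its -x and 102 mm above the bench. At the lower stop: 89 mm out, 41 mm above the bench (92 mm out at mid stroke).
- lever (a joint): Angle of the sprung lever, rad: 0 up at rest, 0.68 fully down at its stop. Needs about 3 N on the pad at the top, 8 N near the stop; springs up by itself. Only a full stroke counts one.
- dial (a joint): Angle of the dial, rad: starts within 0.06 of 0. Each full stroke of the lever (down to the stop, then fully up) advances it one step of 30 degrees, to 0.52, 1.05, 1.57 and so on; a part stroke moves it part of a step. It never turns back.
- wide_stack: Bystander, fixed: two nested wide single-pocket white trays, 120 (its x) x 80 mm, on an aluminium plate 130 x 90 x 10 mm, 60 mm high in all. Origin: centre of the plate's underside.
- solvent_bottle: Bystander: upright white bottle, 52 mm across, 192 mm high with its nozzle. Origin: centre of its base.
- dropper: Bystander: small amber dropper bottle, 30 mm across, 70 mm high. Origin: centre of its base.
- swab_tin: Bystander: upright metal tin, 40 mm across, 102 mm high. Origin: centre of its base.
- tape_roll: Bystander: clear tape roll lying flat, 68 mm across, 18 mm high, near the robot. Origin: centre of its underside.
- loupe: Bystander: black eye loupe, 42 mm across, 32 mm high, near the robot. Origin: centre of its base.
- brush: Bystander: dust brush 150 mm long, lying near the robot. Origin: underside, near its middle.
Mind the look-alikes: they are no part of the job. What is shaped like the tray_top but blue is not meant.

How it is judged:
By the outcome, as a careful person would: the job done as asked, in the order asked, and still so for the second after the job is handed in, with the robot touching nothing.
It also fails if it takes over 64 s, if anything falls off the work surface, if the arm or the gripper's body presses on something with over 40 N, if the wrist force passes 120 N, or if a joint passes its speed limit or range.

## Robot

A 7-joint arm with a two-finger parallel gripper is mounted at the origin on the work surface. World frame = base frame: x ahead of the robot, y to its left, z up, the work surface at z = 0. Lengths are in m, angles in rad, forces in N, time in s.
With the tool pointing down it reaches from about 0.4 to 0.925 m from the base axis. Payload 5.6 kg.
Tool frame: the origin (TCP) lies on the centre line of the jaws, within the pads' length; the fingertips stand 19 mm ahead of it and the grasp point (between the pads) is the TCP; z points along the fingers, y is the direction in which the jaws open and shut (so a half turn about z gives the same grasp; the last joint's range is limited). The gripper opens to 85 mm and grips with 20 to 120 N. Pads are 22 mm wide; open, the fingers measure 114 mm over their backs; the gripper's body (76 mm by 85 mm) begins 54 mm behind the grasp point. The pads swing forward as they close: fully open they stand 13 mm farther back than shut.
Start: joints at [1.258, 0.468, -0.012, 1.603, 0.006, 1.071, -0.056], TCP at [0.173, -0.627, 0.224] pointing down, gripper open.
Joint ranges: [-2.53, 2.53], [-0.31, 2.02], [-1.57, 1.55], [0.28, 2.44], [-1.29, 4.43], [0.15, 1.84], [-2.92, 2.92]. Speed limits (rad/s): [2.57, 2.57, 3.14, 3.14, 3.14, 3.14, 3.14].

## Interface

Orientations are given as a unit quaternion [w, x, y, z].
In Python, from bench import env gives the robot as it stands.
- The arm moves only by the tool step_arm, never from a script. Its argument "series" is a list of rows, each an object of numbers: "tx", "ty", "tz": the shift along the world's x, y, z in m; "spin": the turn about the world's z in degrees. A call has 1 to 5 rows; each row is the pose to reach, as a shift and turn from the pose measured when the call began; what a row does not reach only later rows make up. A row lasts 1/12 s, in which the tool goes at most 41.7 mm and 7.16 degrees, less where a joint would pass 70% of its speed; a pose out of reach is approached as far as the arm can. A call with a gripper value outside its range is refused whole. "jaw" is the gripper's target within -1 to 1 (shut at 1, half-way at 0, fully open at -1), set as the call begins (left out, the last holds). The fingers move at their own pace and stop on an object; the grip force is fixed at half the most. Time passes only in rows, so rows that repeat a pose let the fingers close. It gives the time, the measured TCP pose, the force and the opening at its end, in the units of the state.
- env.state(): the state, without advancing time (a new reading comes with each control period).
- env.get_image(name): name is "side" or "top" or "wrist"; returns the picture (420x560x3 uint8, red, green, blue); there is no depth.
- env.camera_model(name): a dict with "mtx" (3x3 intrinsics, pixels), "dist_coeffs" ([k1, k2, p1, p2, k3] as OpenCV has them; the pictures are not rectified), "world_from_camera" (4x4, takes a point from camera to world coordinates). Camera axes: x right, y down, z forward; pixel columns grow to the right and rows downward; lengths in m; the calibration is good to about 2 mm. A picture is of the moment at which its call begins: read the wrist's pose just before it. camera_model takes no time and is no camera call; for the wrist camera it gives the pose at the moment of the call.
- env.close_job(): hands the job in, once; it reports no verdict.
The state is a dict: "time_s": time; "qpos": joint angles; "dq": joint speeds; "joint_torque": joint torques, N m; "position": TCP position; "orientation": TCP orientation; "ft_force": force on the tool from outside, world axes, zero at the start; "torque": the same for the moment, N m; "grip_width": finger opening in m.
Only numpy, scipy, OpenCV 4.12 (cv2) and the standard library are available. Lean on these libraries where they do the work, as an engineer would, in place of code of your own. Each camera call takes 0.05 s, during which the arm holds its last target.

## Working session

There is one attempt and no reset: what is moved stays moved. The work goes in short steps, Python scripts to look and compute and a tool call to move; the robot and the scene stay as the last step left them, time stands still between calls to the robot, and variables do not carry over. Pictures are saved under pics/ and viewed, and the job is handed in when it is done.

Besides the shell and the picture viewer there is one more tool, called after ">>>" as name([rows], argument=value, ...), one row to a line, values as JSON. step_arm: Moves the arm, as the interface text tells. Its arguments: {"type":"object","properties":{"series":{"type":"array","items":{"type":"object","properties":{"tx":{"type":"number"},"ty":{"type":"number"},"tz":{"type":"number"},"spin":{"type":"number"}}}},"jaw":{"type":"number"}},"required":["series"]}

```bash
mkdir -p pics; ls; python3 - <<'E'
from bench import env
import cv2
s=env.state()
print(s)
for n in ["side","top"]:
    im=env.get_image(n); cv2.imwrite(f"pics/{n}0.png",im[:,:,::-1])
    m=env.camera_model(n); print(n,m)
E
```

```text
pics
{'time_s': 0.0, 'qpos': array([ 1.25798126,  0.46838907, -0.0116105 ,  1.60365567,  0.00596441,
        1.07138163, -0.05634985]), 'dq': array([-1.77732613e-04,  8.19332221e-04, -9.24292168e-04,  1.66743641e-03,
        9.25527415e-05,  1.25988093e-03, -4.45390597e-04]), 'joint_torque': array([-2.15283712e-04, -5.32390130e+01,  2.16299831e-02, -2.51304817e+01,
        1.14498055e-02,  7.96865614e-03,  2.15391856e-05]), 'position': array([ 0.17305051, -0.62593482,  0.22281734]), 'orientation': array([-8.84148153e-04,  9.90921699e-01,  1.34437261e-01, -1.65696614e-04]), 'ft_force': array([-0.16813316, -0.02486205,  0.26048047]), 'torque': array([ 0.00532564,  0.01311851, -0.02939713]), 'grip_width': 0.08547249859776573}
side {'mtx': array([[448.63375898,   0.        , 274.17982817],
       [  0.        , 448.63375898, 211.41015725],
       [  0.        ,   0.        ,   1.        ]]), 'dist_coeffs': array([-0.06089698,  0.        ,  0.        ,  0.        ,  0.        ]), 'world_from_camera': array([[-0.72277512, -0.45665352,  0.5187135 , -0.11257926],
       [-0.6908746 ,  0.49589544, -0.52609884,  0.58170816],
       [-0.01698277, -0.73861713, -0.67391121,  0.81989427],
       [ 0.        ,  0.        ,  0.        ,  1.        ]])}
top {'mtx': array([[413.07507827,   0.        , 282.10754757],
       [  0.        , 413.07507827, 206.21151682],
       [  0.        ,   0.        ,   1.        ]]), 'dist_coeffs': array([0.02000179, 0.        , 0.        , 0.        , 0.        ]), 'world_from_camera': array([[ 0.02234829, -0.99565386,  0.09040982,  0.34794284],
       [-0.9989932 , -0.02575848, -0.03672991,  0.0207601 ],
       [ 0.03889909, -0.08949794, -0.9952271 ,  0.99976578],
       [ 0.        ,  0.        ,  0.        ,  1.        ]])}
```

View pics/side0.png

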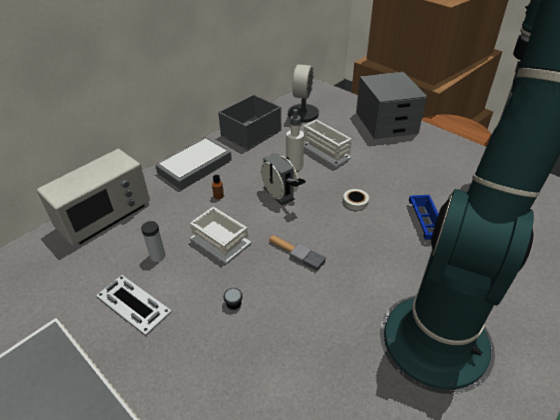

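View pics/top0.png

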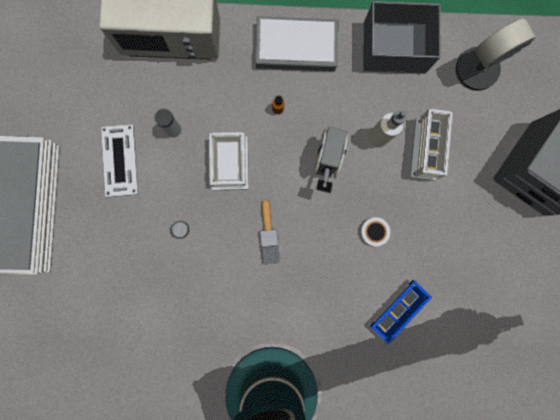

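Top view: the narrow white three-pocket stack is at about (433,145) and the blue look-alike tray at (401,312). The nest is at (119,160), the counter at (328,160), the wide stack at (228,160), and the bottle at (393,124), close to the stack. The white narrow stack with three levels fits the description. I'll confirm it in enlarged crops.

```bash
cat > h.py <<'E'
import numpy as np, cv2
from bench import env
def ray(n,px,M=None):
    m=M or env.camera_model(n)
    u=cv2.undistortPoints(np.array(px,float).reshape(-1,1,2),m["mtx"],m["dist_coeffs"]).reshape(-1,2)
    T=m["world_from_camera"]; d=np.c_[u,np.ones(len(u))]@T[:3,:3].T
    return T[:3,3],d
def plane(n,px,z,M=None):
    o,d=ray(n,px,M); return o+d*((z-o[2])/d[:,2])[:,None]
def proj(n,P,M=None):
    m=M or env.camera_model(n); W=np.linalg.inv(m["world_from_camera"])
    r,_=cv2.Rodrigues(W[:3,:3]); return cv2.projectPoints(np.array(P,float).reshape(-1,1,3),r,W[:3,3],m["mtx"],m["dist_coeffs"])[0].reshape(-1,2)
E
python3 - <<'E'
import cv2,numpy as np
t=cv2.imread("pics/top0.png");s=cv2.imread("pics/side0.png")
def c(i,x0,y0,x1,y1,k):return cv2.resize(i[y0:y1,x0:x1],None,fx=k,fy=k,interpolation=cv2.INTER_CUBIC)
cv2.imwrite("pics/c1.png",c(t,360,90,460,190,6))
cv2.imwrite("pics/c2.png",c(t,90,110,190,210,6))
cv2.imwrite("pics/c3.png",c(t,280,110,380,210,6))
cv2.imwrite("pics/c4.png",c(s,250,90,370,180,6))
E
```

```text
(no output)
```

View pics/c1.png

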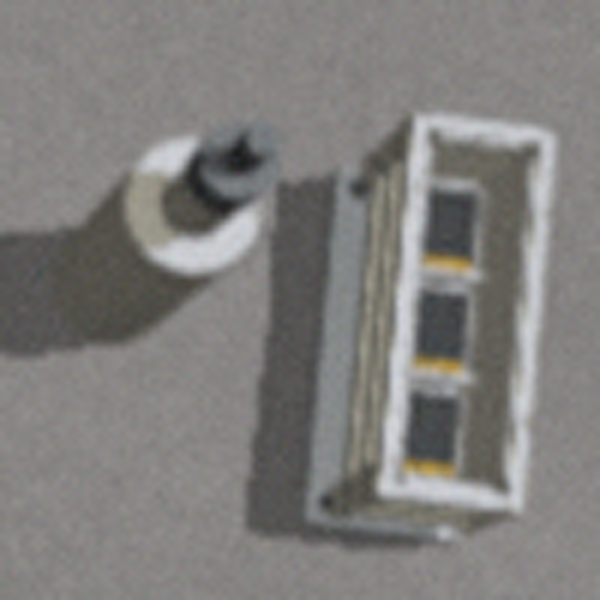

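View pics/c2.png

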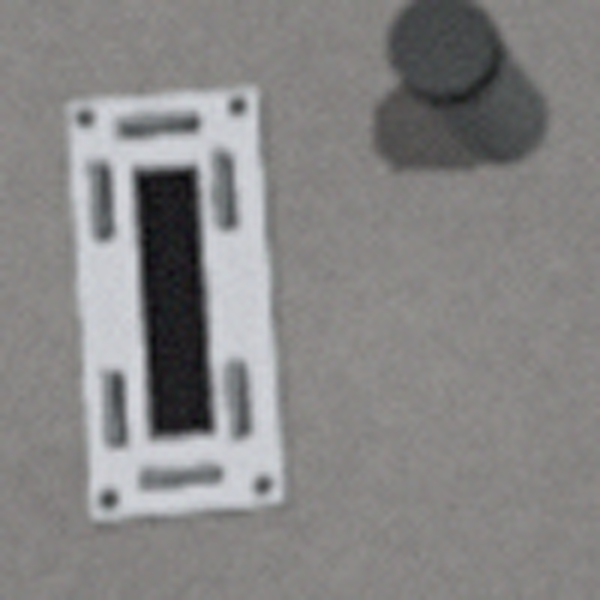

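View pics/c3.png

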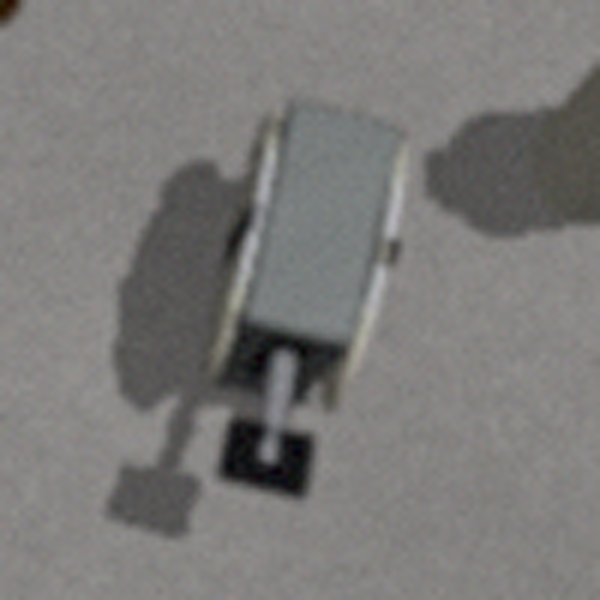

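View pics/c4.png

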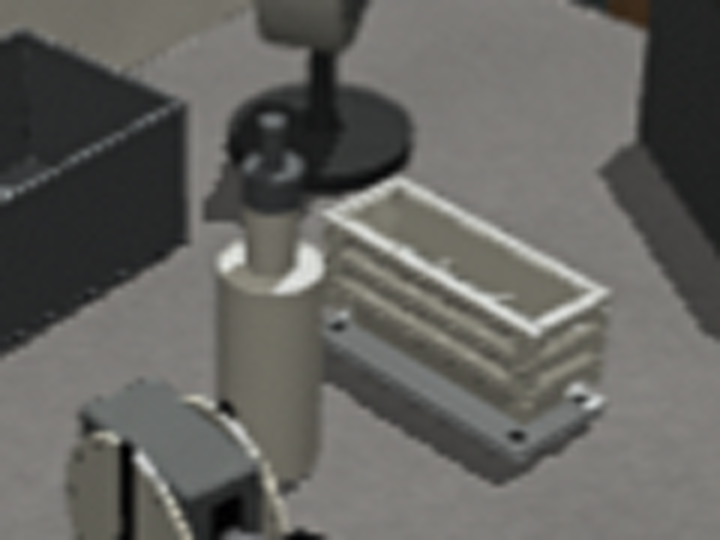

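```bash
python3 - <<'E'
from h import *
np.set_printoptions(precision=4,suppress=True)
def P(name,px,off,k,z,cam="top"):
    px=(np.array(px,float)+.5)/k-.5+np.array(off); p=plane(cam,px,z)[:,:2]
    print(name,p.tolist()and p.round(4).tolist(),"mean",p.mean(0))
    if len(p)==4:
        for i in range(4):
            d=p[(i+1)%4]-p[i]; print("  L",np.linalg.norm(d).round(4),"ang",np.degrees(np.arctan2(d[1],d[0])).round(2))
P("rim",[(416,113),(555,130),(520,512),(377,492)],(360,90),6,.078)
P("rimside",[(400,178),(612,292),(540,335),(322,213)],(250,90),6,.078,"side")
P("nest",[(68,100),(258,88),(285,500),(92,520)],(90,110),6,.008)
P("pad",[(232,415),(315,433),(303,497),(220,477)],(280,110),6,.102)
P("house",[(288,100),(408,130),(350,340),(248,318)],(280,110),6,.110)
P("nozzle",[(240,150)],(360,90),6,.192)
P("nozzleS",[(271,117)],(250,90),6,.192,"side")
P("tin",[(443,50)],(90,110),6,.102)
P("wide",[(210,132),(247,132),(248,188),(211,190)],(0,0),1,.06)
s=env.state();print(s["position"],s["time_s"])
E
```

```text
rim [[0.6678, -0.3482], [0.6627, -0.4023], [0.5132, -0.387], [0.5194, -0.3321]] mean [ 0.5908 -0.3674]
  L 0.0544 ang -95.29
  L 0.1503 ang 174.15
  L 0.0553 ang 83.58
  L 0.1493 ang -6.2
rimside [[0.6598, -0.4012], [0.5123, -0.3882], [0.5155, -0.3338], [0.6674, -0.347]] mean [ 0.5888 -0.3675]
  L 0.1481 ang 174.98
  L 0.0545 ang 86.64
  L 0.1524 ang -4.99
  L 0.0547 ang -97.95
nest [[0.6196, 0.4239], [0.6272, 0.3496], [0.4609, 0.3303], [0.4509, 0.4047]] mean [0.5396 0.3771]
  L 0.0747 ang -84.12
  L 0.1675 ang -173.38
  L 0.075 ang 97.67
  L 0.1698 ang 6.51
pad [[0.4923, -0.0907], [0.4865, -0.1214], [0.4627, -0.1173], [0.4692, -0.0866]] mean [ 0.4777 -0.104 ]
  L 0.0313 ang -100.73
  L 0.0242 ang 170.13
  L 0.0313 ang 77.93
  L 0.0234 ang -10.02
house [[0.6088, -0.1087], [0.5989, -0.1532], [0.5199, -0.1326], [0.527, -0.095]] mean [ 0.5637 -0.1224]
  L 0.0456 ang -102.45
  L 0.0816 ang 165.37
  L 0.0382 ang 79.37
  L 0.0829 ang -9.45
nozzle [[0.6135, -0.2426]] mean [ 0.6135 -0.2426]
nozzleS [[0.62, -0.2519]] mean [ 0.62   -0.2519]
tin [[0.6174, 0.2527]] mean [0.6174 0.2527]
wide [[0.6007, 0.1562], [0.6036, 0.0712], [0.4731, 0.0651], [0.4662, 0.1489]] mean [0.5359 0.1103]
  L 0.085 ang -88.05
  L 0.1306 ang -177.3
  L 0.0841 ang 94.72
  L 0.1347 ang 3.09
[ 0.173  -0.626   0.2229] 0.1
```

The enlarged crop confirms it: three white nested rims and three dark panels, so this is the target. The tray centre is about (0.590,-0.3675) with yaw about -5.5°. I'll move above it for a wrist look.

>>> step_arm([
  {"tx": 0.02,"ty": 0.012,"tz": 0.005,"spin": -2},
  {"tx": 0.055,"ty": 0.034,"tz": 0.01,"spin": -5},
  {"tx": 0.09,"ty": 0.056,"tz": 0.02,"spin": -8},
  {"tx": 0.125,"ty": 0.078,"tz": 0.025,"spin": -10},
  {"tx": 0.16,"ty": 0.1,"tz": 0.03,"spin": -12},
], jaw=-1)

```text
time_s: 0.52
position: [0.3335, -0.5252, 0.2529]
orientation: [-0.001, 1.0, 0.029, -0.0]
ft_force: [1.3, -0.2, -0.0]
grip_width: 0.0855
```

>>> step_arm([
  {"tx": 0.035,"ty": 0.022,"spin": -2},
  {"tx": 0.07,"ty": 0.044,"spin": -4},
  {"tx": 0.105,"ty": 0.066,"spin": -6},
  {"tx": 0.14,"ty": 0.085,"spin": -8},
  {"tx": 0.17,"ty": 0.1,"spin": -9},
])

```text
invalid input
```

>>> step_arm([
  {"tx": 0.035,"ty": 0.022,"tz": 0.0,"spin": -2},
  {"tx": 0.07,"ty": 0.044,"tz": 0.0,"spin": -4},
  {"tx": 0.105,"ty": 0.066,"tz": 0.0,"spin": -6},
  {"tx": 0.14,"ty": 0.085,"tz": 0.0,"spin": -8},
  {"tx": 0.17,"ty": 0.1,"tz": 0.0,"spin": -9},
])

```text
time_s: 0.93
position: [0.5062, -0.4223, 0.2526]
orientation: [-0.002, 0.999, -0.049, 0.0]
ft_force: [0.0, -0.2, -0.8]
grip_width: 0.0854
```

>>> step_arm([
  {"tx": 0.03,"ty": 0.02,"tz": 0.0,"spin": 0},
  {"tx": 0.06,"ty": 0.04,"tz": 0.0,"spin": 0},
  {"tx": 0.084,"ty": 0.055,"tz": 0.0,"spin": 0},
  {"tx": 0.084,"ty": 0.055,"tz": 0.0,"spin": 0},
  {"tx": 0.084,"ty": 0.055,"tz": 0.0,"spin": 0},
])

```text
time_s: 1.35
position: [0.5917, -0.3648, 0.2515]
orientation: [-0.002, 0.999, -0.047, -0.0]
ft_force: [0.1, -0.5, 0.1]
grip_width: 0.0853
```

```bash
python3 - <<'E'
from h import *
m=env.camera_model("wrist"); print(env.state()["position"],m)
im=env.get_image("wrist"); cv2.imwrite("pics/w1.png",im[:,:,::-1])
s=env.state();print(s["position"],s["orientation"])
print(proj("wrist",[[.59,-.3675,.078]],m))
E
```

```text
[ 0.59165245 -0.36477613  0.25151636] {'mtx': array([[289.99939287,   0.        , 272.81125652],
       [  0.        , 289.99939287, 213.58147538],
       [  0.        ,   0.        ,   1.        ]]), 'dist_coeffs': array([-0.00365379,  0.        ,  0.        ,  0.        ,  0.        ]), 'world_from_camera': array([[-0.09357418, -0.95442701, -0.28339539,  0.66381587],
       [-0.99560073,  0.08832954,  0.03125817, -0.37275956],
       [-0.00480146,  0.28507362, -0.9584936 ,  0.40170542],
       [ 0.        ,  0.        ,  0.        ,  1.        ]])}
[ 0.59000676 -0.36687251  0.2517302 ] [-1.68229144e-03  9.98818514e-01 -4.85602610e-02 -8.04280976e-04]
[[275.63380822 194.88453469]]
```

View pics/w1.png

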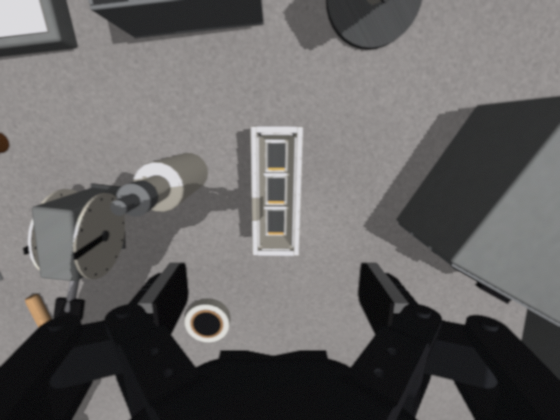

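The wrist view shows the white stack with its rim spanning (252,127)–(302,256). The bottle is to the left at (160,190) and clear of the fingers. I'll refine on a settled picture.

```bash
python3 - <<'E'
from h import *
m=env.camera_model("wrist"); s=env.state()
im=env.get_image("wrist"); s2=env.state(); print(s["position"],s2["position"])
g=cv2.cvtColor(im,cv2.COLOR_RGB2GRAY)
k=(g>175).astype(np.uint8); k[:,:215]=0;k[:, 340:]=0;k[280:]=0;k[:100]=0
c=max(cv2.findContours(k,0,2)[0],key=cv2.contourArea)
r=cv2.minAreaRect(c);b=cv2.boxPoints(r);print(b.round(1),cv2.contourArea(c))
p=plane("wrist",b,.078,m)[:,:2];print(p.round(4),p.mean(0))
for i in range(4):
    d=p[(i+1)%4]-p[i];print(np.linalg.norm(d).round(4),np.degrees(np.arctan2(d[1],d[0])).round(2))
v=im[110:270,210:350]; cv2.imwrite("pics/w1c.png",cv2.resize(v,None,fx=3.7,fy=3.7,interpolation=3)[:,:,::-1])
E
```

```text
[ 0.59000676 -0.36687251  0.2517302 ] [ 0.58908339 -0.3681407   0.25199836]
[[248. 125.]
 [299. 125.]
 [299. 254.]
 [248. 254.]] 1776.5
[[ 0.6672 -0.3476]
 [ 0.6619 -0.4018]
 [ 0.5122 -0.3912]
 [ 0.5181 -0.3294]] [ 0.58985348 -0.3675095 ]
0.0545 -95.56
0.15 175.92
0.062 84.54
0.1501 -6.95
```

View pics/w1c.png

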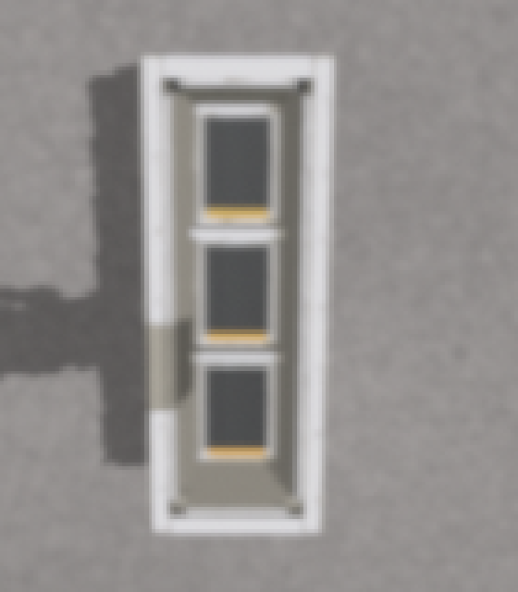

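```bash
python3 - <<'E'
from h import *
m=env.camera_model("wrist"); s=env.state()
b=(np.array([(141,57),(335,57),(321,533),(152,533)])+.5)/3.7-.5+[210,110]
p=plane("wrist",b,.078,m)[:,:2];print(p.round(4),p.mean(0))
for i in range(4):
    d=p[(i+1)%4]-p[i];print(np.linalg.norm(d).round(4),np.degrees(np.arctan2(d[1],d[0])).round(2))
print(s["position"],s["orientation"],s["ft_force"])
E
```

```text
[[ 0.6663 -0.3488]
 [ 0.6608 -0.4046]
 [ 0.5119 -0.3892]
 [ 0.5173 -0.3339]] [ 0.58905755 -0.36915548]
0.0561 -95.68
0.1497 174.1
0.0556 84.4
0.1498 -5.71
[ 0.58908339 -0.3681407   0.25199836] [-1.37703726e-03  9.98766075e-01 -4.96364981e-02 -8.05541334e-04] [-0.7296779  -0.20838892  0.40826125]
```

>>> step_arm([
  {"tx": 0.001,"ty": 0.0,"tz": -0.03,"spin": 0},
  {"tx": 0.001,"ty": 0.0,"tz": -0.06,"spin": 0},
  {"tx": 0.001,"ty": 0.0,"tz": -0.09,"spin": 0},
  {"tx": 0.001,"ty": 0.0,"tz": -0.12,"spin": 0},
  {"tx": 0.001,"ty": 0.0,"tz": -0.13,"spin": 0},
])

```text
time_s: 1.87
position: [0.5857, -0.3687, 0.1171]
orientation: [-0.003, 0.999, -0.051, -0.005]
ft_force: [-0.8, -0.1, 0.0]
grip_width: 0.0853
```

>>> step_arm([
  {"tx": 0.0,"ty": 0.0,"tz": -0.005,"spin": 0},
  {"tx": 0.0,"ty": 0.0,"tz": -0.005,"spin": 0},
  {"tx": 0.0,"ty": 0.0,"tz": -0.005,"spin": 0},
])

```text
time_s: 2.12
position: [0.5857, -0.3699, 0.1133]
orientation: [-0.002, 0.999, -0.052, -0.004]
ft_force: [-0.2, -0.2, 0.4]
grip_width: 0.085
```

```bash
python3 - <<'E'
from h import *
im=env.get_image("wrist"); cv2.imwrite("pics/w2.png",im[:,:,::-1])
im=env.get_image("side"); cv2.imwrite("pics/s2.png",cv2.resize(im[80:200,240:400],None,fx=5,fy=5,interpolation=3)[:,:,::-1])
s=env.state();print(s["position"],s["orientation"],s["ft_force"])
E
```

```text
[ 0.58676772 -0.36965873  0.11438113] [-0.00181147  0.99867272 -0.05138976 -0.00293562] [ 0.1100031  -0.11273806 -0.17056959]
```

View pics/w2.png

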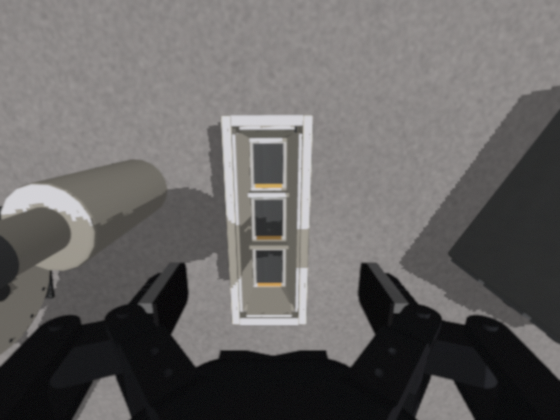

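View pics/s2.png

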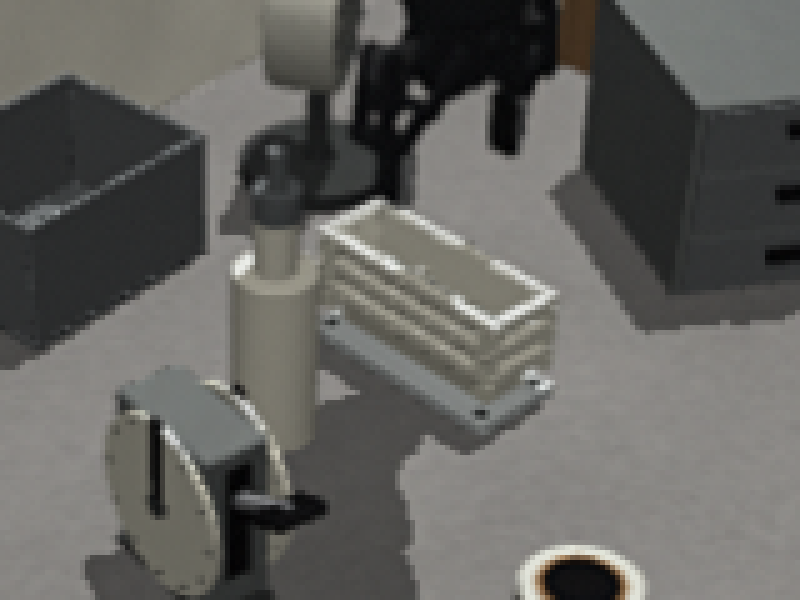

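```bash
python3 - <<'E'
from h import *
s=env.state();print(s["position"],s["orientation"])
m=env.camera_model("wrist")
im=env.get_image("wrist");s=env.state();print(s["position"],s["orientation"])
cv2.imwrite("pics/w3.png",cv2.resize(im[100:340,200:340],None,fx=2.4,fy=2.4,interpolation=3)[:,:,::-1])
g=cv2.cvtColor(im,cv2.COLOR_RGB2GRAY)
k=((g>150)).astype(np.uint8); k[:,:212]=0;k[:, 340:]=0;k[340:]=0;k[:100]=0
c=max(cv2.findContours(k,0,2)[0],key=cv2.contourArea);q=c.reshape(-1,2)
h=cv2.approxPolyDP(cv2.convexHull(c),5,True).reshape(-1,2);print(h)
p=plane("wrist",h,.078,m)[:,:2];print(p.round(4),p.mean(0))
for i in range(len(p)):
    d=p[(i+1)%len(p)]-p[i];print(np.linalg.norm(d).round(4),np.degrees(np.arctan2(d[1],d[0])).round(2))
E
```

```text
[ 0.58676772 -0.36965873  0.11438113] [-0.00181147  0.99867272 -0.05138976 -0.00293562]
[ 0.58681948 -0.36941224  0.11430962] [-0.00185252  0.99868145 -0.0512164  -0.00296675]
[[311 117]
 [306 324]
 [234 325]
 [221 120]]
[[ 0.6624 -0.4012]
 [ 0.514  -0.3878]
 [ 0.5186 -0.3333]
 [ 0.6663 -0.3463]] [ 0.59035659 -0.36714359]
0.149 174.85
0.0547 85.22
0.1483 -5.03
0.055 -94.07
```

```bash
python3 - <<'E'
from h import *
from scipy.spatial.transform import Rotation as R
s=env.state(); q=s["orientation"]; Rm=R.from_quat(np.r_[q[1:],q[0]]).as_matrix()
o,d=ray("wrist",[(187,265),(360,265),(187,290),(358,290)])
ot=Rm.T@(o-s["position"]); dt=d@Rm
print(ot,dt)
for e in dt:
    sg=np.sign(e[1]); t=(sg*s["grip_width"]/2-ot[1])/e[1]; print((ot+t*e).round(4))
im=cv2.imread("pics/w2.png"); cv2.imwrite("pics/w2c.png",cv2.resize(im[240:360,100:240],None,fx=5,fy=5,interpolation=3))
E
```

```text
[ 0.07244199  0.00050758 -0.15030201] [[-0.4540137  -0.29620269  0.90842399]
 [-0.4539146   0.30061308  0.90858711]
 [-0.53674543 -0.2962232   0.88393059]
 [-0.53664455  0.29377064  0.8840927 ]]
[ 0.0061 -0.0427 -0.0177]
[ 0.0087  0.0427 -0.0226]
[-0.0059 -0.0427 -0.0212]
[-0.0047  0.0427 -0.0232]
```

View pics/w2c.png

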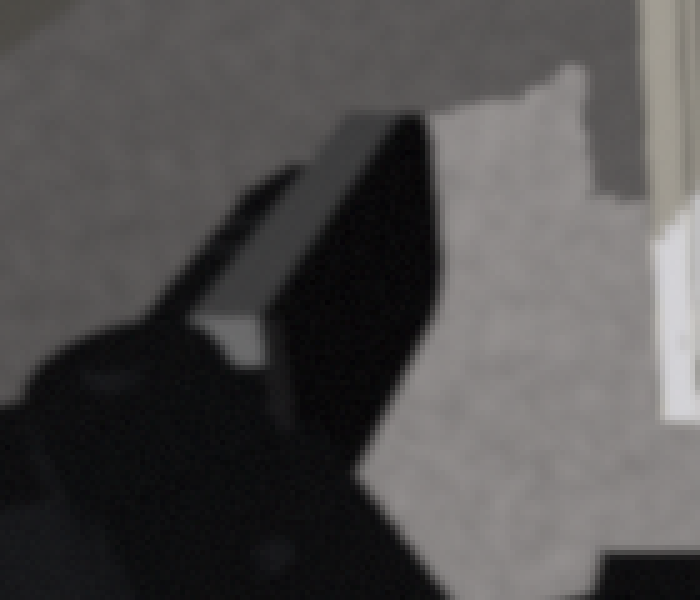

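```bash
python3 - <<'E'
from h import *
for px in [(499/5+240,150/5+80),(518/5+240,153/5+80)]:
    o,d=ray("side",[px]); 
    for x in (.576,.586,.598):
        print(px,(o+d[0]*(x-o[0])/d[0][0]).round(4))
for tz in (.134,.120,.108,.1):
    print(tz,proj("side",[[.587,-.412,tz],[.587,-.426,tz]]).round(1).tolist())
im=cv2.imread("pics/s2.png"); cv2.imwrite("pics/s2c.png",cv2.resize(im[0:250,320:600],None,fx=2.8,fy=2.4,interpolation=3))
E
```

```text
(339.8, 110.0) [ 0.576  -0.4057  0.1413]
(339.8, 110.0) [ 0.586  -0.42    0.1315]
(339.8, 110.0) [ 0.598  -0.4372  0.1196]
(343.6, 110.6) [ 0.576  -0.4258  0.1308]
(343.6, 110.6) [ 0.586  -0.4405  0.1208]
(343.6, 110.6) [ 0.598  -0.458   0.1088]
0.134 [[338.0, 110.1], [340.8, 108.4]]
0.12 [[337.6, 114.2], [340.4, 112.5]]
0.108 [[337.3, 117.7], [340.1, 115.9]]
0.1 [[337.1, 119.9], [339.9, 118.2]]
```

View pics/s2c.png

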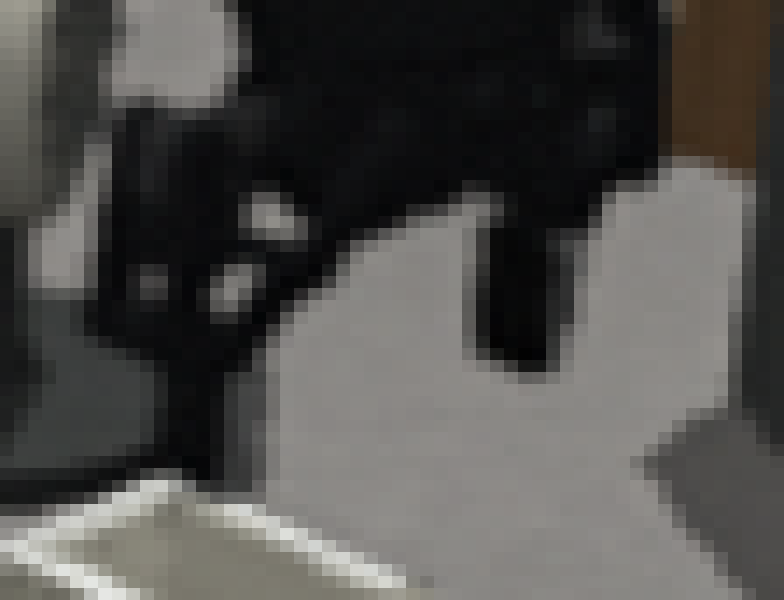

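The wrist and side views both put the open fingertips about 15 mm behind the TCP rather than ahead of it. I'll part-close in free air, still above the rim, and measure the tip height again.

>>> step_arm([
  {"tx": 0.003,"ty": 0.002,"tz": 0.0,"spin": 0},
  {"tx": 0.003,"ty": 0.002,"tz": 0.0,"spin": 0},
  {"tx": 0.003,"ty": 0.002,"tz": 0.0,"spin": 0},
  {"tx": 0.003,"ty": 0.002,"tz": 0.0,"spin": 0},
], jaw=-0.5)

```text
time_s: 2.6
position: [0.5901, -0.3673, 0.1147]
orientation: [-0.002, 0.999, -0.051, -0.003]
ft_force: [-0.2, -0.3, 0.4]
grip_width: 0.0642
```

```bash
python3 - <<'E'
from h import *
im=env.get_image("wrist"); cv2.imwrite("pics/w4.png",im[:,:,::-1])
im=env.get_image("side"); cv2.imwrite("pics/s4.png",cv2.resize(im[80:160,280:380],None,fx=7,fy=7,interpolation=3)[:,:,::-1])
s=env.state();print(s["position"],s["orientation"],s["grip_width"])
E
```

```text
[ 0.58980469 -0.36740212  0.11436769] [-0.00181796  0.99868284 -0.05118934 -0.00298726] 0.0640653388880808
```

View pics/w4.png

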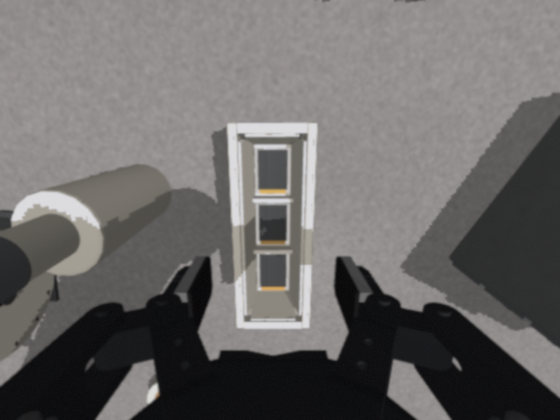

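View pics/s4.png

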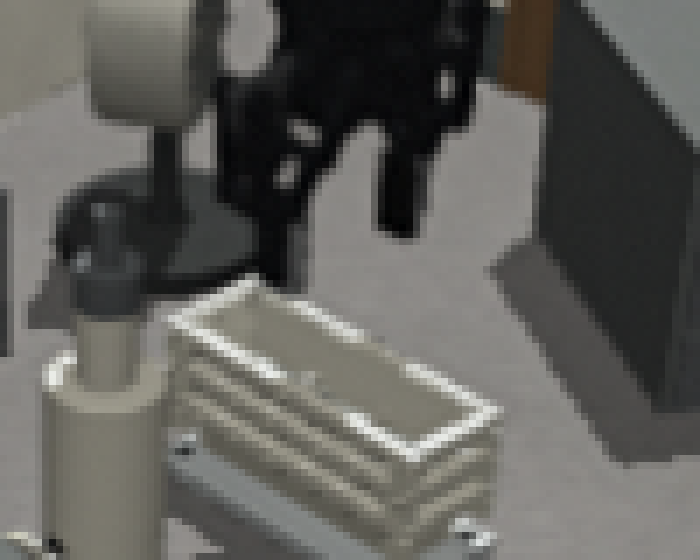

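```bash
python3 - <<'E'
from h import *
def tri(a,b):
    o1,d1=ray("side",[a]);o2,d2=ray("wrist",[b]);d1=d1[0];d2=d2[0]
    t=np.linalg.lstsq(np.c_[d1,-d2],o2-o1,rcond=None)[0]
    p,q=o1+t[0]*d1,o2+t[1]*d2; print(((p+q)/2).round(4),np.linalg.norm(p-q).round(4))
tri((334,113.3),(336,257)); tri((338.7,114.),(336,290))
for z in (.095,.105,.115,.125,.135): print(z,proj("side",[[.6,-.4005,z],[.578,-.3985,z]]).round(1).tolist(),proj("wrist",[[.6,-.4005,z],[.578,-.3985,z]]).round(1).tolist())
E
```

```text
[ 0.5936 -0.4018  0.1249] 0.0003
[ 0.5761 -0.4008  0.1293] 0.0016
0.095 [[331.4, 121.3], [336.6, 124.1]] [[323.8, 227.0], [322.4, 259.5]]
0.105 [[331.6, 118.5], [336.9, 121.3]] [[326.6, 232.7], [325.0, 266.8]]
0.115 [[331.8, 115.6], [337.1, 118.4]] [[329.7, 239.1], [328.0, 274.9]]
0.125 [[332.0, 112.7], [337.4, 115.5]] [[333.3, 246.3], [331.3, 284.0]]
0.135 [[332.2, 109.8], [337.6, 112.5]] [[337.3, 254.4], [335.0, 294.3]]
```

Triangulation puts the tips about 12 mm behind the TCP at this opening, which differs from the description. I'll descend in stages and compare the tips with the rim by sight.

>>> step_arm([
  {"tx": 0.0,"ty": 0.0,"tz": -0.01,"spin": 0},
  {"tx": 0.0,"ty": 0.0,"tz": -0.02,"spin": 0},
  {"tx": 0.0,"ty": 0.0,"tz": -0.03,"spin": 0},
  {"tx": 0.0,"ty": 0.0,"tz": -0.03,"spin": 0},
], jaw=-0.6)

```text
time_s: 3.03
position: [0.5878, -0.3663, 0.0807]
orientation: [-0.003, 0.999, -0.051, -0.005]
ft_force: [0.3, 0.2, -0.6]
grip_width: 0.0682
```

```bash
python3 - <<'E'
from h import *
im=env.get_image("wrist"); cv2.imwrite("pics/w5.png",im[:,:,::-1])
im=env.get_image("side"); cv2.imwrite("pics/s5.png",cv2.resize(im[80:160,280:380],None,fx=7,fy=7,interpolation=3)[:,:,::-1])
s=env.state();print(s["position"],s["orientation"],s["grip_width"],s["ft_force"])
E
```

```text
[ 0.58913104 -0.36702919  0.0829724 ] [-0.00234911  0.99867764 -0.05120063 -0.00399288] 0.06808500736498066 [0.65266549 0.17387163 0.63331759]
```

View pics/w5.png

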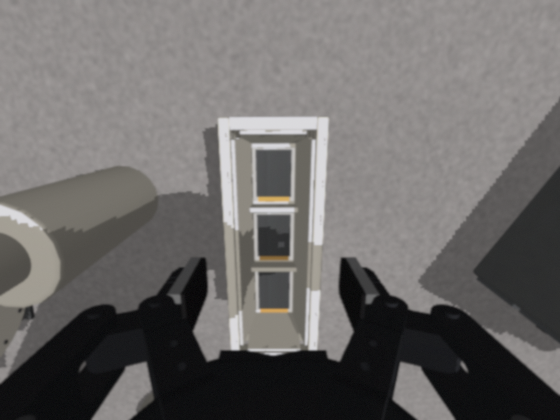

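View pics/s5.png

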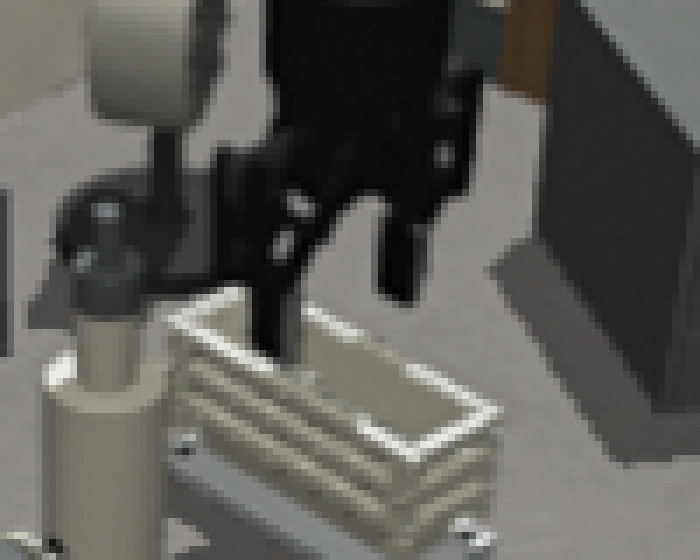

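The picture shows the tips still well above the rim, at about z 0.095, with the TCP at 0.083. So tip ≈ TCP + 11 mm. I'll continue down slowly.

>>> step_arm([
  {"tx": 0.001,"ty": -0.0005,"tz": -0.006,"spin": 0},
  {"tx": 0.001,"ty": -0.0005,"tz": -0.012,"spin": 0},
  {"tx": 0.001,"ty": -0.0005,"tz": -0.017,"spin": 0},
  {"tx": 0.001,"ty": -0.0005,"tz": -0.02,"spin": 0},
  {"tx": 0.001,"ty": -0.0005,"tz": -0.02,"spin": 0},
])

```text
time_s: 3.55
position: [0.5896, -0.3672, 0.0619]
orientation: [-0.003, 0.999, -0.051, -0.005]
ft_force: [-0.4, -0.6, 0.1]
grip_width: 0.0684
```

```bash
python3 - <<'E'
from h import *
im=env.get_image("wrist"); cv2.imwrite("pics/w6.png",im[:,:,::-1])
im=env.get_image("side"); cv2.imwrite("pics/s6.png",cv2.resize(im[80:160,280:380],None,fx=7,fy=7,interpolation=3)[:,:,::-1])
s=env.state();print(s["position"],s["orientation"],s["grip_width"],s["ft_force"])
E
```

```text
[ 0.59013486 -0.36748868  0.06284257] [-0.00239052  0.9986785  -0.05117657 -0.00406129] 0.06836079704464984 [-0.25476172 -0.4894791   0.33292424]
```

View pics/w6.png

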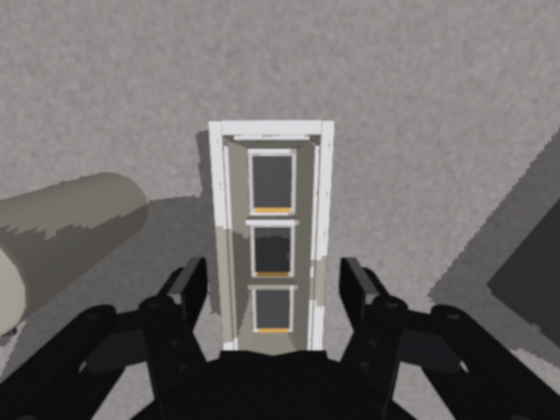

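View pics/s6.png

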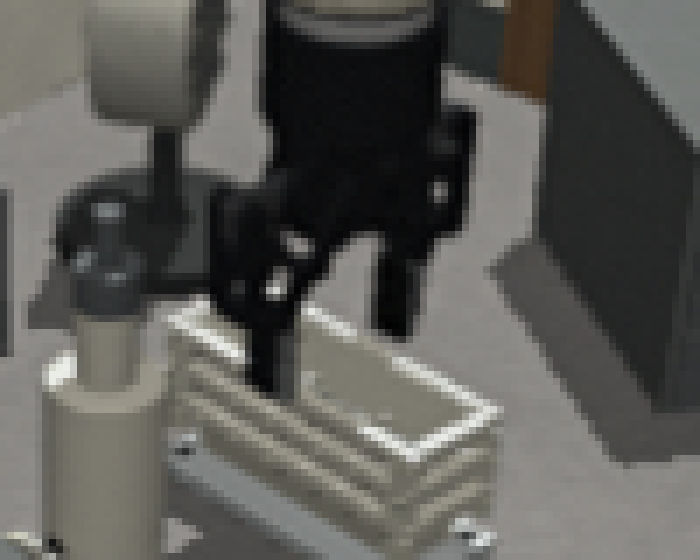

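```bash
python3 - <<'E'
from h import *
a=np.radians(-5.7);ux=np.array([np.cos(a),np.sin(a),0]);uy=np.array([-np.sin(a),np.cos(a),0])
c=np.array([.590,-.3675,0])
for z in (.055,.065,.07,.075,.08):
    P=[c+ux*i+uy*j+[0,0,z] for i,j in [(.011,.034),(-.011,.034),(-.011,.045),(.011,-.034),(-.011,-.034),(-.011,-.045)]]
    print(z,((proj("side",P)-[280,80])*7+3).round(0).tolist())
E
```

```text
0.055 [[255.0, 427.0], [291.0, 448.0], [273.0, 457.0], [364.0, 370.0], [399.0, 390.0], [416.0, 381.0]]
0.065 [[256.0, 407.0], [292.0, 428.0], [274.0, 438.0], [365.0, 351.0], [401.0, 371.0], [418.0, 362.0]]
0.07 [[257.0, 397.0], [293.0, 418.0], [275.0, 428.0], [366.0, 341.0], [402.0, 361.0], [419.0, 352.0]]
0.075 [[257.0, 388.0], [293.0, 408.0], [275.0, 418.0], [367.0, 332.0], [403.0, 352.0], [420.0, 343.0]]
0.08 [[258.0, 378.0], [294.0, 399.0], [276.0, 408.0], [367.0, 322.0], [404.0, 342.0], [421.0, 333.0]]
```

>>> step_arm([
  {"tx": 0.0,"ty": 0.0,"tz": -0.004,"spin": 0},
  {"tx": 0.0,"ty": 0.0,"tz": -0.008,"spin": 0},
  {"tx": 0.0,"ty": 0.0,"tz": -0.01,"spin": 0},
  {"tx": 0.0,"ty": 0.0,"tz": -0.01,"spin": 0},
])

```text
time_s: 3.98
position: [0.5897, -0.3673, 0.0521]
orientation: [-0.003, 0.999, -0.051, -0.005]
ft_force: [0.6, -0.1, -1.2]
grip_width: 0.0685
```

```bash
python3 - <<'E'
from h import *
im=env.get_image("wrist"); cv2.imwrite("pics/w7.png",cv2.resize(im[230:350,160:400],None,fx=3.3,fy=3.3,interpolation=3)[:,:,::-1])
im=env.get_image("side"); cv2.imwrite("pics/s7.png",cv2.resize(im[100:150,300:360],None,fx=11,fy=11,interpolation=3)[:,:,::-1])
s=env.state();print(s["position"],s["orientation"],s["grip_width"],s["ft_force"])
a=np.radians(-5.7);ux=np.array([np.cos(a),np.sin(a),0]);uy=np.array([-np.sin(a),np.cos(a),0])
c=np.array([.590,-.3675,0])
for z in (.055,.06,.065,.07,.075,.08):
    P=[c+ux*i+uy*j+[0,0,z] for i,j in [(.011,.034),(-.011,.034),(-.011,.045),(.011,-.034),(-.011,-.034),(-.011,-.045)]]
    print(z,((proj("side",P)-[300,100])*11+5).round(0).tolist(),((proj("wrist",P)-[160,230])*3.3).round(0).tolist())
E
```

```text
[ 0.59005606 -0.36743545  0.05267429] [-0.0024557   0.9986783  -0.05116763 -0.0041835 ] 0.06834405162819818 [ 0.07379111 -0.43492959 -0.43548361]
0.055 [[181.0, 451.0], [237.0, 484.0], [209.0, 499.0], [352.0, 362.0], [408.0, 394.0], [435.0, 379.0]] [[165.0, 48.0], [174.0, 165.0], [110.0, 165.0], [574.0, 48.0], [566.0, 165.0], [630.0, 165.0]]
0.06 [[182.0, 435.0], [238.0, 468.0], [210.0, 483.0], [353.0, 347.0], [409.0, 378.0], [436.0, 364.0]] [[159.0, 60.0], [168.0, 181.0], [103.0, 181.0], [580.0, 60.0], [572.0, 181.0], [638.0, 181.0]]
0.065 [[183.0, 420.0], [239.0, 453.0], [211.0, 468.0], [354.0, 332.0], [411.0, 363.0], [438.0, 349.0]] [[152.0, 73.0], [161.0, 197.0], [94.0, 197.0], [586.0, 73.0], [578.0, 197.0], [646.0, 197.0]]
0.07 [[184.0, 405.0], [240.0, 438.0], [212.0, 453.0], [355.0, 317.0], [412.0, 348.0], [439.0, 334.0]] [[144.0, 87.0], [155.0, 214.0], [85.0, 214.0], [593.0, 87.0], [584.0, 214.0], [654.0, 214.0]]
0.075 [[184.0, 389.0], [241.0, 422.0], [213.0, 437.0], [356.0, 302.0], [413.0, 333.0], [440.0, 319.0]] [[137.0, 102.0], [147.0, 232.0], [76.0, 232.0], [601.0, 102.0], [591.0, 232.0], [663.0, 232.0]]
0.08 [[185.0, 374.0], [242.0, 407.0], [214.0, 421.0], [358.0, 286.0], [415.0, 317.0], [442.0, 303.0]] [[128.0, 118.0], [140.0, 252.0], [66.0, 252.0], [609.0, 117.0], [598.0, 252.0], [673.0, 252.0]]
```

View pics/w7.png

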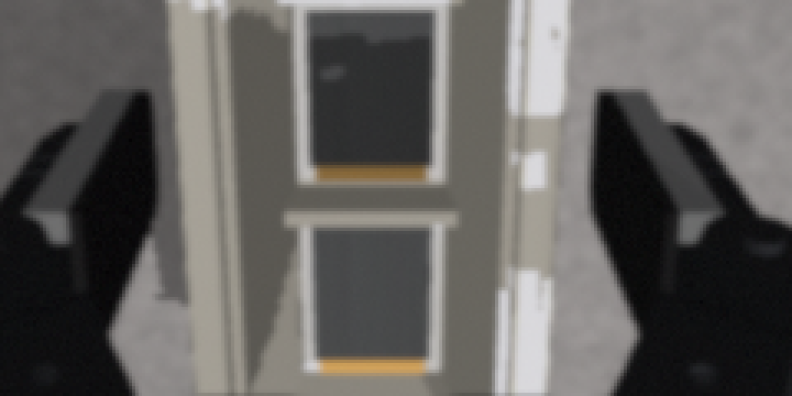

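View pics/s7.png

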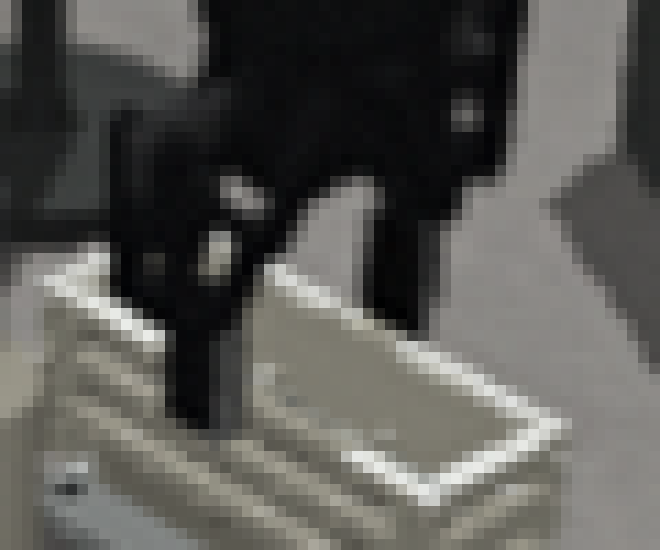

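Tips measured at about 0.070 in the wrist view and 0.072–0.077 in the side view, and both fingers are outside the rim. I'll go 3.5 mm lower, centre by +1 mm in y, then close.

>>> step_arm([
  {"tx": 0.0,"ty": 0.001,"tz": -0.002,"spin": 0},
  {"tx": 0.0,"ty": 0.001,"tz": -0.0035,"spin": 0},
  {"tx": 0.0,"ty": 0.001,"tz": -0.0035,"spin": 0},
])

```text
time_s: 4.33
position: [0.5899, -0.3662, 0.0488]
orientation: [-0.003, 0.999, -0.051, -0.004]
ft_force: [0.6, -0.4, -0.5]
grip_width: 0.0686
```

>>> step_arm([
  {"tx": 0.0,"ty": 0.0,"tz": 0.0,"spin": 0},
  {"tx": 0.0,"ty": 0.0,"tz": 0.0,"spin": 0},
  {"tx": 0.0,"ty": 0.0,"tz": 0.0,"spin": 0},
  {"tx": 0.0,"ty": 0.0,"tz": 0.0,"spin": 0},
], jaw=1)

```text
time_s: 4.67
position: [0.59, -0.3664, 0.0492]
orientation: [-0.002, 0.999, -0.051, -0.004]
ft_force: [-1.2, -0.1, 1.9]
grip_width: 0.0548
```

```bash
python3 - <<'E'
from h import *
im=env.get_image("wrist"); cv2.imwrite("pics/w8.png",im[:,:,::-1])
im=env.get_image("side"); cv2.imwrite("pics/s8.png",cv2.resize(im[100:150,300:360],None,fx=11,fy=11,interpolation=3)[:,:,::-1])
s=env.state();print(s["position"],s["orientation"],s["grip_width"],s["ft_force"])
E
```

```text
[ 0.58999271 -0.36635061  0.04912636] [-0.00248177  0.99868137 -0.05109994 -0.004262  ] 0.05421232403350411 [-0.55215025 -0.47072252  2.86171367]
```

View pics/w8.png

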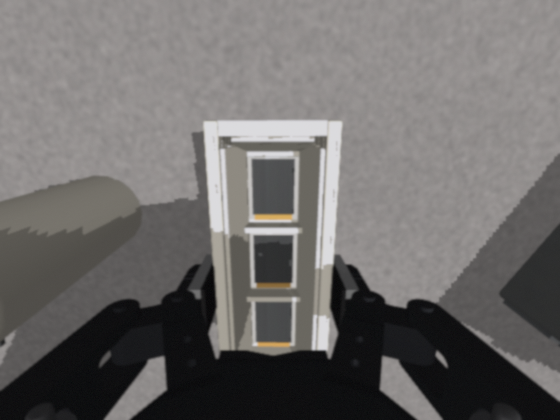

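View pics/s8.png

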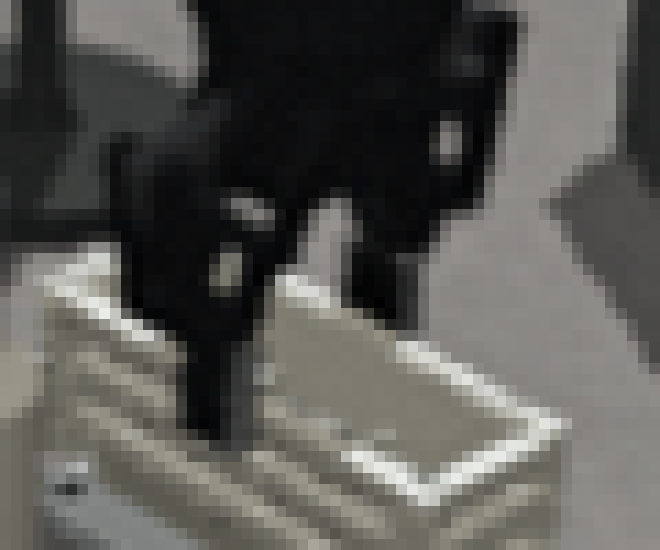

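>>> step_arm([
  {"tx": 0.0,"ty": 0.0,"tz": 0.0,"spin": 0},
  {"tx": 0.0,"ty": 0.0,"tz": 0.0,"spin": 0},
  {"tx": 0.0,"ty": 0.0,"tz": 0.0,"spin": 0},
])

```text
time_s: 5.02
position: [0.59, -0.3663, 0.0492]
orientation: [-0.002, 0.999, -0.051, -0.004]
ft_force: [0.0, 0.6, 1.2]
grip_width: 0.0545
```

>>> step_arm([
  {"tx": 0.0,"ty": 0.0,"tz": 0.003,"spin": 0},
  {"tx": 0.0,"ty": 0.0,"tz": 0.006,"spin": 0},
  {"tx": 0.0,"ty": 0.0,"tz": 0.009,"spin": 0},
  {"tx": 0.0,"ty": 0.0,"tz": 0.012,"spin": 0},
  {"tx": 0.0,"ty": 0.0,"tz": 0.012,"spin": 0},
])

```text
time_s: 5.43
position: [0.5905, -0.3666, 0.062]
orientation: [-0.002, 0.999, -0.051, -0.004]
ft_force: [0.2, -0.0, -0.7]
grip_width: 0.0546
```

```bash
python3 - <<'E'
from h import *
im=env.get_image("wrist"); cv2.imwrite("pics/w9.png",im[:,:,::-1])
im=env.get_image("side"); cv2.imwrite("pics/s9.png",cv2.resize(im[100:150,300:360],None,fx=11,fy=11,interpolation=3)[:,:,::-1])
s=env.state();print(s["position"],s["orientation"],s["grip_width"],s["ft_force"],s["torque"])
E
```

```text
[ 0.59008615 -0.36642349  0.06140853] [-0.00238644  0.9986813  -0.05112072 -0.00407841] 0.05460972260004736 [-0.49616178 -0.65967821 -1.12478809] [ 0.01209888  0.03421919 -0.0014408 ]
```

View pics/w9.png

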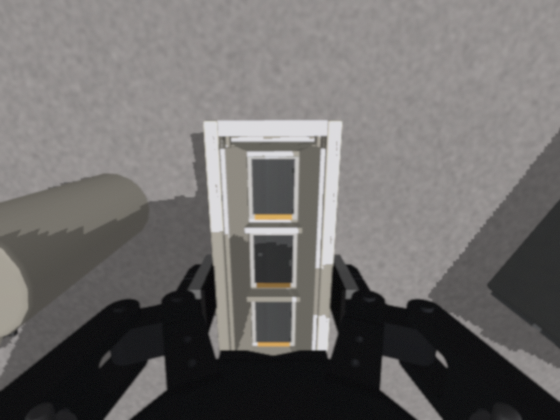

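View pics/s9.png

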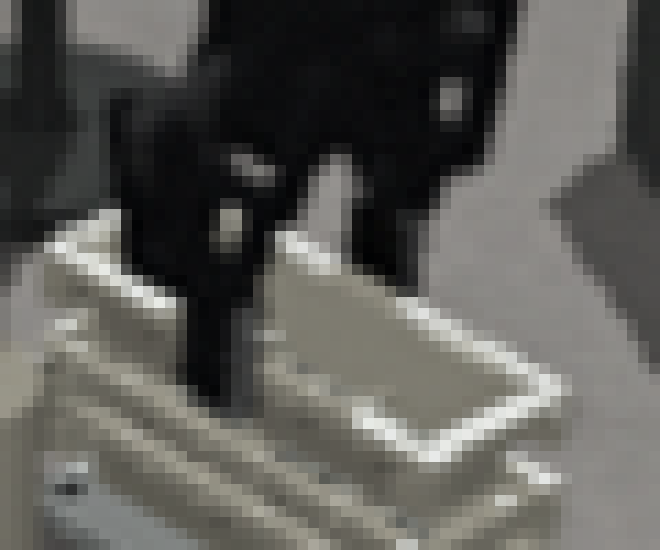

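Only the top tray has lifted, level, and the second rim stays in place below it. Next I'll lift clear of the bottle.

>>> step_arm([
  {"tx": 0.0,"ty": 0.0,"tz": 0.015,"spin": 0},
  {"tx": 0.0,"ty": 0.0,"tz": 0.035,"spin": 0},
  {"tx": 0.0,"ty": 0.0,"tz": 0.06,"spin": 0},
  {"tx": 0.0,"ty": 0.0,"tz": 0.085,"spin": 0},
  {"tx": 0.0,"ty": 0.0,"tz": 0.11,"spin": 0},
])

```text
time_s: 5.95
position: [0.5901, -0.3663, 0.1735]
orientation: [-0.002, 0.999, -0.051, -0.004]
ft_force: [-0.3, 0.1, -0.5]
grip_width: 0.0547
```

>>> step_arm([
  {"tx": 0.0,"ty": 0.0,"tz": 0.025,"spin": 0},
  {"tx": 0.0,"ty": 0.0,"tz": 0.05,"spin": 0},
  {"tx": 0.0,"ty": 0.0,"tz": 0.075,"spin": 0},
  {"tx": 0.0,"ty": 0.0,"tz": 0.09,"spin": 0},
  {"tx": 0.0,"ty": 0.0,"tz": 0.09,"spin": 0},
])

```text
time_s: 6.37
position: [0.5919, -0.3673, 0.2694]
orientation: [-0.0, 0.999, -0.051, -0.0]
ft_force: [0.3, -0.1, -0.2]
grip_width: 0.0545
```

```bash
python3 - <<'E'
from h import *
im=env.get_image("side"); cv2.imwrite("pics/s10.png",im[:,:,::-1])
m=env.camera_model("wrist");s=env.state()
im=env.get_image("wrist"); cv2.imwrite("pics/w10.png",im[:,:,::-1])
print(s["position"],s["orientation"],s["grip_width"],s["ft_force"],s["torque"])
p=plane("wrist",[(204,121.5),(342,121.5)],s["position"][2]+.029,m);print(p)
# nest from side
E
```

```text
[ 0.5909314  -0.36678124  0.26655739] [-0.00124401  0.9986934  -0.05105844 -0.00172735] 0.05444161116662263 [-0.27006834 -0.75674977 -1.40258861] [-0.01885481 -0.00050986  0.00339433]
[[ 0.66819447 -0.34770422  0.29555739]
 [ 0.66259849 -0.40233139  0.29555739]]
```

View pics/s10.png

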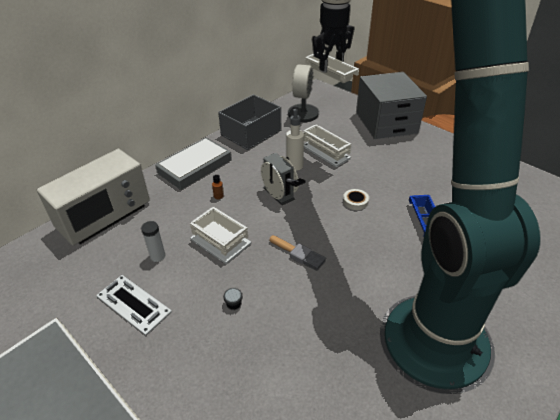

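View pics/w10.png

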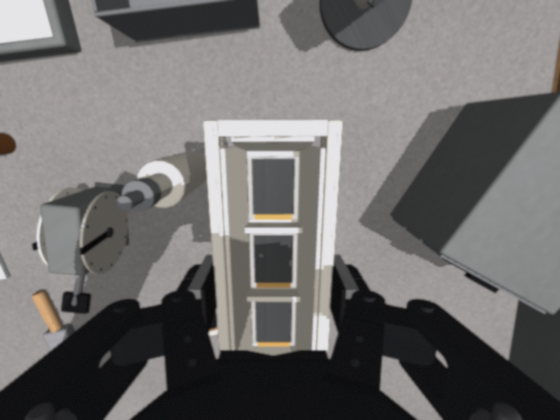

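The side view shows the tray held level and the two lower trays left in the stack. In the wrist view the tray is centred on the TCP. I'll refine the nest's pose from the side view before moving.

```bash
python3 - <<'E'
import cv2
im=cv2.imread("pics/s10.png"); cv2.imwrite("pics/s10c.png",cv2.resize(im[265:340,85:185],None,fx=8,fy=8,interpolation=3))
E
```

```text
(no output)
```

View pics/s10c.png

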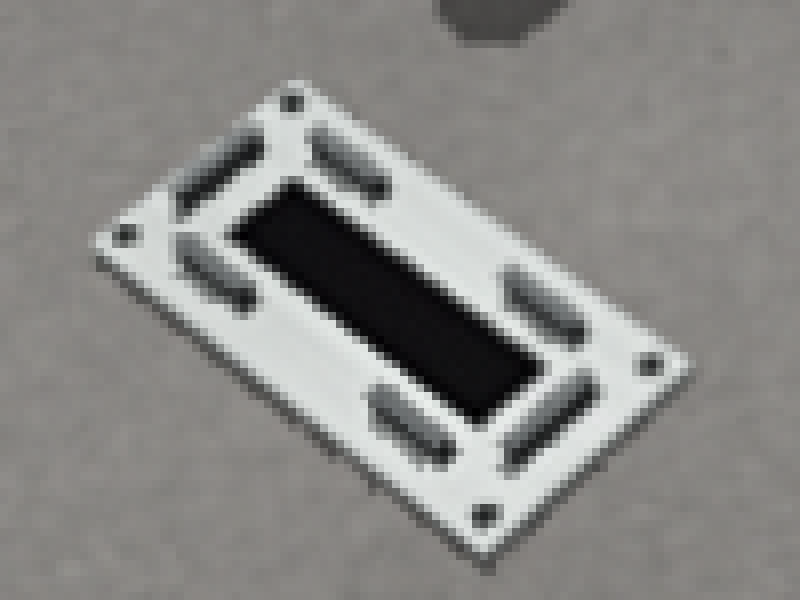

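>>> step_arm([
  {"tx": 0.0,"ty": 0.02,"tz": 0.0,"spin": 0},
  {"tx": 0.0,"ty": 0.055,"tz": 0.0,"spin": 1},
  {"tx": 0.0,"ty": 0.09,"tz": 0.0,"spin": 2},
  {"tx": 0.0,"ty": 0.125,"tz": 0.0,"spin": 2.5},
  {"tx": 0.0,"ty": 0.16,"tz": 0.0,"spin": 3},
])

```text
time_s: 6.88
position: [0.5886, -0.2044, 0.2621]
orientation: [-0.003, 1.0, -0.025, -0.005]
ft_force: [0.6, -0.1, -0.9]
grip_width: 0.0542
```

>>> step_arm([
  {"tx": 0.0,"ty": 0.035,"tz": 0.0,"spin": 0.5},
  {"tx": -0.005,"ty": 0.07,"tz": 0.0,"spin": 1},
  {"tx": -0.01,"ty": 0.105,"tz": 0.0,"spin": 2},
  {"tx": -0.015,"ty": 0.14,"tz": 0.0,"spin": 2.5},
  {"tx": -0.02,"ty": 0.175,"tz": 0.0,"spin": 3},
])

```text
time_s: 7.3
position: [0.5669, -0.0278, 0.2603]
orientation: [-0.002, 1.0, 0.002, -0.007]
ft_force: [-0.0, -0.2, -1.3]
grip_width: 0.0545
```

>>> step_arm([
  {"tx": 0.0,"ty": 0.035,"tz": 0.0,"spin": 0.5},
  {"tx": -0.005,"ty": 0.07,"tz": 0.0,"spin": 1},
  {"tx": -0.01,"ty": 0.105,"tz": 0.0,"spin": 2},
  {"tx": -0.015,"ty": 0.14,"tz": 0.0,"spin": 2.5},
  {"tx": -0.02,"ty": 0.175,"tz": 0.0,"spin": 3},
])

```text
time_s: 7.72
position: [0.5453, 0.1485, 0.2585]
orientation: [-0.002, 1.0, 0.028, -0.009]
ft_force: [0.4, 1.1, -0.4]
grip_width: 0.0543
```

```bash
python3 - <<'E'
from h import *
b=(np.array([(290,80),(690,362),(487,553),(95,240)])+.5)/8-.5+[85,265]
h=(np.array([(292,102),(652,365),(485,517),(124,235)])+.5)/8-.5+[85,265]
for q in (b,h):
    p=plane("side",q,.008)[:,:2];print(p.round(4),p.mean(0))
    for i in range(4):
        d=p[(i+1)%4]-p[i];print(np.linalg.norm(d).round(4),np.degrees(np.arctan2(d[1],d[0])).round(2))
h=(np.array([(85,118),(237,105),(263,486),(109,498)])+.5)/6-.5+[90,110]
p=plane("top",h,.008)[:,:2];print("top holes",p.round(4),p.mean(0))
for i in range(4):
        d=p[(i+1)%4]-p[i];print(np.linalg.norm(d).round(4),np.degrees(np.arctan2(d[1],d[0])).round(2))
s=env.state();print(s["position"],s["orientation"])
E
```

```text
[[0.626  0.3532]
 [0.4581 0.3317]
 [0.4482 0.4054]
 [0.6159 0.4244]] [0.5370283  0.37870784]
0.1692 -172.7
0.0743 97.65
0.1688 6.47
0.0719 -81.95
[[0.6182 0.3574]
 [0.4649 0.3396]
 [0.4578 0.3994]
 [0.6114 0.4177]] [0.53806948 0.37851784]
0.1544 -173.36
0.0603 96.78
0.1546 6.78
0.0607 -83.48
top holes [[0.6125 0.4168]
 [0.62   0.3575]
 [0.4662 0.3392]
 [0.4598 0.3986]] [0.53961499 0.37802955]
0.0598 -82.81
0.1548 -173.2
0.0598 96.18
0.1538 6.8
[0.54526959 0.14845822 0.2585336 ] [-0.00190218  0.99956772  0.02802523 -0.00867961]
```

>>> step_arm([
  {"tx": 0.0,"ty": 0.035,"tz": 0.0,"spin": 0.5},
  {"tx": -0.002,"ty": 0.075,"tz": 0.0,"spin": 1},
  {"tx": -0.004,"ty": 0.115,"tz": 0.0,"spin": 2},
  {"tx": -0.005,"ty": 0.15,"tz": 0.0,"spin": 3},
  {"tx": -0.006,"ty": 0.185,"tz": 0.0,"spin": 3.5},
])

```text
time_s: 8.13
position: [0.5378, 0.3349, 0.2565]
orientation: [-0.001, 0.998, 0.059, -0.01]
ft_force: [0.6, 0.3, -1.7]
grip_width: 0.0543
```

>>> step_arm([
  {"tx": 0.0,"ty": 0.025,"tz": 0.0,"spin": 0},
  {"tx": 0.0,"ty": 0.044,"tz": -0.015,"spin": 0},
  {"tx": 0.0,"ty": 0.044,"tz": -0.04,"spin": 0},
  {"tx": 0.0,"ty": 0.044,"tz": -0.07,"spin": 0},
  {"tx": 0.0,"ty": 0.044,"tz": -0.1,"spin": 0},
])

```text
time_s: 8.55
position: [0.5366, 0.3789, 0.1538]
orientation: [-0.0, 0.998, 0.06, -0.011]
ft_force: [1.0, -0.2, -0.6]
grip_width: 0.0545
```

>>> step_arm([
  {"tx": 0.0,"ty": 0.0,"tz": -0.02,"spin": 0},
  {"tx": 0.0,"ty": 0.0,"tz": -0.04,"spin": 0},
  {"tx": 0.0,"ty": 0.0,"tz": -0.06,"spin": 0},
  {"tx": 0.0,"ty": 0.0,"tz": -0.07,"spin": 0},
  {"tx": 0.0,"ty": 0.0,"tz": -0.07,"spin": 0},
])

```text
time_s: 8.97
position: [0.5342, 0.3769, 0.0796]
orientation: [0.002, 0.998, 0.06, -0.015]
ft_force: [-0.6, -0.6, -1.0]
grip_width: 0.0544
```

```bash
python3 - <<'E'
from h import *
m=env.camera_model("wrist");s=env.state()
im=env.get_image("wrist"); cv2.imwrite("pics/w11.png",im[:,:,::-1])
im=env.get_image("side"); cv2.imwrite("pics/s11.png",cv2.resize(im[230:350,70:210],None,fx=5,fy=5,interpolation=3)[:,:,::-1])
print(s["position"],s["orientation"],s["grip_width"],s["ft_force"],s["torque"])
s=env.state();print(s["position"],s["orientation"])
E
```

```text
[0.53415164 0.37694698 0.07956289] [ 0.00165771  0.99808658  0.06006563 -0.01457935] 0.05435893536595633 [-0.61984712 -0.62593695 -0.97035878] [-0.06047727 -0.01388652  0.04850731]
[0.53623869 0.37878441 0.08336132] [-1.48176739e-04  9.98125922e-01  6.00313227e-02 -1.18685349e-02]
```

View pics/w11.png

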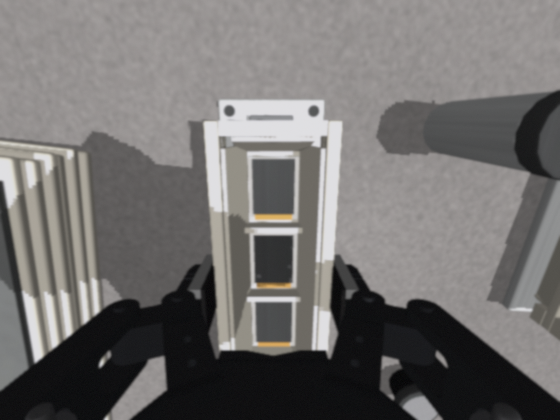

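View pics/s11.png

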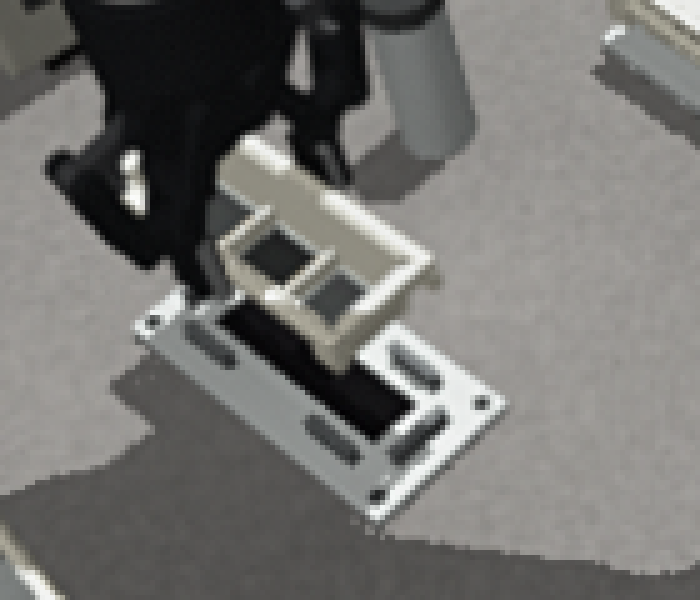

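The tray hangs over the nest, but a pitch of about 1.4° has built up from motion lag, because each call re-bases on the measured pose. Fast downward calls caused it, so I'll make brisk upward calls to undo it, then come down slowly from settled starts.

>>> step_arm([
  {"tx": 0.0,"ty": 0.0,"tz": 0.0,"spin": 0},
  {"tx": 0.0,"ty": 0.0,"tz": 0.0,"spin": 0},
  {"tx": 0.0,"ty": 0.0,"tz": 0.0,"spin": 0},
])

```text
time_s: 9.32
position: [0.5369, 0.3792, 0.0847]
orientation: [-0.001, 0.998, 0.06, -0.011]
ft_force: [-0.1, 1.2, -0.3]
grip_width: 0.0545
```

>>> step_arm([
  {"tx": 0.0,"ty": 0.0,"tz": 0.03,"spin": 0},
  {"tx": 0.0,"ty": 0.0,"tz": 0.06,"spin": 0},
  {"tx": 0.0,"ty": 0.0,"tz": 0.09,"spin": 0},
])

```text
time_s: 9.57
position: [0.5367, 0.3791, 0.1762]
orientation: [-0.001, 0.998, 0.06, -0.011]
ft_force: [0.7, 0.4, -0.4]
grip_width: 0.0545
```

>>> step_arm([
  {"tx": 0.0,"ty": 0.0,"tz": 0.03,"spin": 0},
  {"tx": 0.0,"ty": 0.0,"tz": 0.06,"spin": 0},
  {"tx": 0.0,"ty": 0.0,"tz": 0.09,"spin": 0},
])

```text
time_s: 9.82
position: [0.5366, 0.3792, 0.2688]
orientation: [-0.001, 0.998, 0.06, -0.01]
ft_force: [0.3, 0.3, -0.6]
grip_width: 0.0547
```

>>> step_arm([
  {"tx": 0.0,"ty": 0.0,"tz": 0.0,"spin": 0},
  {"tx": 0.0,"ty": 0.0,"tz": 0.0,"spin": 0},
  {"tx": 0.0,"ty": 0.0,"tz": 0.0,"spin": 0},
])

```text
time_s: 10.07
position: [0.5364, 0.3789, 0.2689]
orientation: [-0.001, 0.998, 0.06, -0.01]
ft_force: [-0.1, 0.4, -0.8]
grip_width: 0.0545
```

```bash
python3 - <<'E'
from h import *
s=env.state();print(s["position"],s["orientation"],s["ft_force"])
E
```

```text
[0.53638447 0.37887154 0.26889448] [-9.44651663e-04  9.98140215e-01  6.01087222e-02 -1.01074436e-02] [-0.14082693  0.36456446 -0.83199112]
```

>>> step_arm([
  {"tx": 0.0,"ty": 0.0,"tz": 0.03,"spin": 0},
  {"tx": 0.0,"ty": 0.0,"tz": 0.07,"spin": 0},
  {"tx": 0.0,"ty": 0.0,"tz": 0.07,"spin": 0},
])

```text
time_s: 10.32
position: [0.5381, 0.3806, 0.3451]
orientation: [-0.004, 0.998, 0.06, -0.006]
ft_force: [0.0, 1.2, 1.2]
grip_width: 0.0543
```

>>> step_arm([
  {"tx": 0.0,"ty": 0.0,"tz": 0.0,"spin": 0},
  {"tx": 0.0,"ty": 0.0,"tz": 0.0,"spin": 0},
  {"tx": 0.0,"ty": 0.0,"tz": 0.0,"spin": 0},
  {"tx": 0.0,"ty": 0.0,"tz": 0.0,"spin": 0},
])

```text
time_s: 10.65
position: [0.5376, 0.38, 0.343]
orientation: [-0.003, 0.998, 0.06, -0.008]
ft_force: [-0.6, -0.3, -1.4]
grip_width: 0.0547
```

```bash
python3 - <<'E'
from h import *
s=env.state();print(s["position"],s["orientation"],s["ft_force"])
E
```

```text
[0.53761456 0.38004092 0.34300822] [-0.00263648  0.99816357  0.06002229 -0.00773747] [-0.59049204 -0.32589588 -1.38772729]
```

>>> step_arm([
  {"tx": 0.0,"ty": 0.0,"tz": -0.015,"spin": 0},
  {"tx": 0.0,"ty": 0.0,"tz": -0.045,"spin": 0},
  {"tx": 0.0,"ty": 0.0,"tz": -0.075,"spin": 0},
  {"tx": 0.0,"ty": 0.0,"tz": -0.095,"spin": 0},
  {"tx": 0.0,"ty": 0.0,"tz": -0.105,"spin": 0},
])

```text
time_s: 11.07
position: [0.5358, 0.3783, 0.2331]
orientation: [-0.001, 0.998, 0.06, -0.011]
ft_force: [0.2, -0.8, -1.6]
grip_width: 0.0547
```

>>> step_arm([
  {"tx": 0.0,"ty": 0.0,"tz": 0.035,"spin": 0},
  {"tx": 0.0,"ty": 0.0,"tz": 0.075,"spin": 0},
  {"tx": 0.0,"ty": 0.0,"tz": 0.075,"spin": 0},
])

```text
time_s: 11.32
position: [0.5383, 0.3809, 0.3159]
orientation: [-0.004, 0.998, 0.06, -0.006]
ft_force: [1.0, 1.3, 1.0]
grip_width: 0.0547
```

>>> step_arm([
  {"tx": 0.0,"ty": -0.001,"tz": -0.01,"spin": 0},
  {"tx": 0.0,"ty": -0.001,"tz": -0.03,"spin": 0},
  {"tx": 0.001,"ty": -0.001,"tz": -0.06,"spin": 0},
  {"tx": 0.001,"ty": -0.001,"tz": -0.085,"spin": 0},
  {"tx": 0.001,"ty": -0.001,"tz": -0.1,"spin": 0},
])

```text
time_s: 11.73
position: [0.5378, 0.3784, 0.2115]
orientation: [-0.003, 0.998, 0.06, -0.008]
ft_force: [0.0, -0.3, -1.8]
grip_width: 0.0548
```

>>> step_arm([
  {"tx": 0.0,"ty": 0.0,"tz": -0.01,"spin": 0},
  {"tx": 0.0,"ty": 0.0,"tz": -0.03,"spin": 0},
  {"tx": 0.0,"ty": 0.0,"tz": -0.06,"spin": 0},
  {"tx": 0.0,"ty": 0.0,"tz": -0.085,"spin": 0},
  {"tx": 0.0,"ty": 0.0,"tz": -0.1,"spin": 0},
])

```text
time_s: 12.15
position: [0.5365, 0.3771, 0.1079]
orientation: [-0.001, 0.998, 0.06, -0.01]
ft_force: [-0.4, -0.1, -0.4]
grip_width: 0.0544
```

```bash
python3 - <<'E'
from h import *
s=env.state();print(s["position"],s["orientation"],s["ft_force"])
E
```

```text
[0.53646756 0.37707935 0.10788562] [-0.00140286  0.99814736  0.05999936 -0.00999825] [-0.40403756 -0.13791664 -0.36660373]
```

>>> step_arm([
  {"tx": 0.0,"ty": 0.0,"tz": 0.04,"spin": 0},
  {"tx": 0.0,"ty": 0.0,"tz": 0.08,"spin": 0},
  {"tx": 0.0,"ty": 0.0,"tz": 0.08,"spin": 0},
])

```text
time_s: 12.4
position: [0.5396, 0.3802, 0.1946]
orientation: [-0.005, 0.998, 0.06, -0.005]
ft_force: [0.9, 2.1, 1.0]
grip_width: 0.0542
```

>>> step_arm([
  {"tx": 0.0,"ty": 0.0,"tz": 0.04,"spin": 0},
  {"tx": 0.0,"ty": 0.0,"tz": 0.08,"spin": 0},
  {"tx": 0.0,"ty": 0.0,"tz": 0.08,"spin": 0},
])

```text
time_s: 12.65
position: [0.5424, 0.383, 0.2831]
orientation: [-0.009, 0.998, 0.06, 0.0]
ft_force: [0.3, 1.3, 0.2]
grip_width: 0.0546
```

>>> step_arm([
  {"tx": 0.0,"ty": 0.0,"tz": -0.005,"spin": 0},
  {"tx": 0.0,"ty": 0.0,"tz": -0.015,"spin": 0},
  {"tx": 0.0,"ty": 0.0,"tz": -0.03,"spin": 0},
  {"tx": 0.0,"ty": 0.0,"tz": -0.045,"spin": 0},
  {"tx": 0.0,"ty": 0.0,"tz": -0.06,"spin": 0},
])

```text
time_s: 13.07
position: [0.5414, 0.382, 0.2193]
orientation: [-0.007, 0.998, 0.06, -0.001]
ft_force: [0.7, 0.2, -1.0]
grip_width: 0.0549
```

>>> step_arm([
  {"tx": 0.0,"ty": 0.0,"tz": -0.015,"spin": 0},
  {"tx": 0.0,"ty": 0.0,"tz": -0.03,"spin": 0},
  {"tx": 0.0,"ty": 0.0,"tz": -0.045,"spin": 0},
  {"tx": 0.0,"ty": 0.0,"tz": -0.06,"spin": 0},
  {"tx": 0.0,"ty": 0.0,"tz": -0.075,"spin": 0},
])

```text
time_s: 13.48
position: [0.5398, 0.3807, 0.1402]
orientation: [-0.006, 0.998, 0.06, -0.003]
ft_force: [0.1, -0.1, -0.9]
grip_width: 0.0544
```

>>> step_arm([
  {"tx": 0.0,"ty": 0.0,"tz": -0.015,"spin": 0},
  {"tx": 0.0,"ty": 0.0,"tz": -0.03,"spin": 0},
  {"tx": 0.0,"ty": 0.0,"tz": -0.045,"spin": 0},
  {"tx": 0.0,"ty": 0.0,"tz": -0.055,"spin": 0},
  {"tx": 0.0,"ty": 0.0,"tz": -0.06,"spin": 0},
])

```text
time_s: 13.9
position: [0.5378, 0.3792, 0.0763]
orientation: [-0.005, 0.998, 0.06, -0.006]
ft_force: [0.4, -0.1, -0.9]
grip_width: 0.0544
```

```bash
python3 - <<'E'
from h import *
s=env.state();print(s["position"],s["orientation"],s["ft_force"])
E
```

```text
[0.5377844  0.37922881 0.07626782] [-0.00486604  0.99815578  0.06025241 -0.00556836] [ 0.37584634 -0.1026419  -0.9265526 ]
```

>>> step_arm([
  {"tx": 0.001,"ty": -0.001,"tz": -0.01,"spin": 0},
  {"tx": 0.001,"ty": -0.001,"tz": -0.02,"spin": 0},
  {"tx": 0.001,"ty": -0.001,"tz": -0.028,"spin": 0},
  {"tx": 0.001,"ty": -0.001,"tz": -0.033,"spin": 0},
  {"tx": 0.001,"ty": -0.001,"tz": -0.035,"spin": 0},
])

```text
time_s: 14.32
position: [0.5384, 0.378, 0.0402]
orientation: [-0.005, 0.998, 0.06, -0.006]
ft_force: [0.1, 1.0, -0.9]
grip_width: 0.0544
```

>>> step_arm([
  {"tx": 0.0,"ty": 0.0,"tz": 0.0,"spin": 0},
  {"tx": 0.0,"ty": 0.0,"tz": 0.0,"spin": 0},
  {"tx": 0.0,"ty": 0.0,"tz": 0.0,"spin": 0},
])

```text
time_s: 14.57
position: [0.5388, 0.3783, 0.0408]
orientation: [-0.005, 0.998, 0.06, -0.006]
ft_force: [-0.2, -0.3, -0.7]
grip_width: 0.0545
```

```bash
python3 - <<'E'
from h import *
m=env.camera_model("wrist");s=env.state()
im=env.get_image("wrist"); cv2.imwrite("pics/w12.png",im[:,:,::-1])
im=env.get_image("side"); cv2.imwrite("pics/s12.png",cv2.resize(im[230:350,70:210],None,fx=5,fy=5,interpolation=3)[:,:,::-1])
im=env.get_image("top"); cv2.imwrite("pics/t12.png",cv2.resize(im[90:220,70:190],None,fx=5,fy=4.5,interpolation=3)[:,:,::-1])
print(s["position"],s["orientation"],s["grip_width"],s["ft_force"],s["torque"])
# nest far holes in wrist prediction
a=np.radians(6.75);c=np.array([.539,.378,.008]);ux=np.array([np.cos(a),np.sin(a),0]);uy=np.array([-np.sin(a),np.cos(a),0])
print(proj("wrist",[c+.077*ux+.030*uy,c+.077*ux-.030*uy],m))
E
```

```text
[0.53875113 0.37827343 0.04084251] [-0.00488439  0.99815384  0.06027989 -0.00560198] 0.05449267277585462 [-0.16841902 -0.33942717 -0.71986696] [ 0.01683821 -0.03469433 -0.0058918 ]
[[223.31021599 118.50783349]
 [323.64740983 118.79889085]]
```

View pics/w12.png

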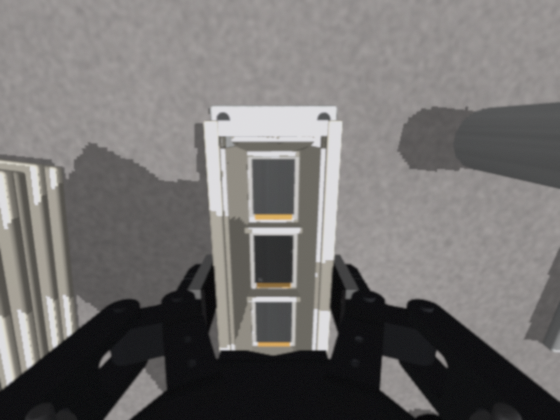

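View pics/s12.png

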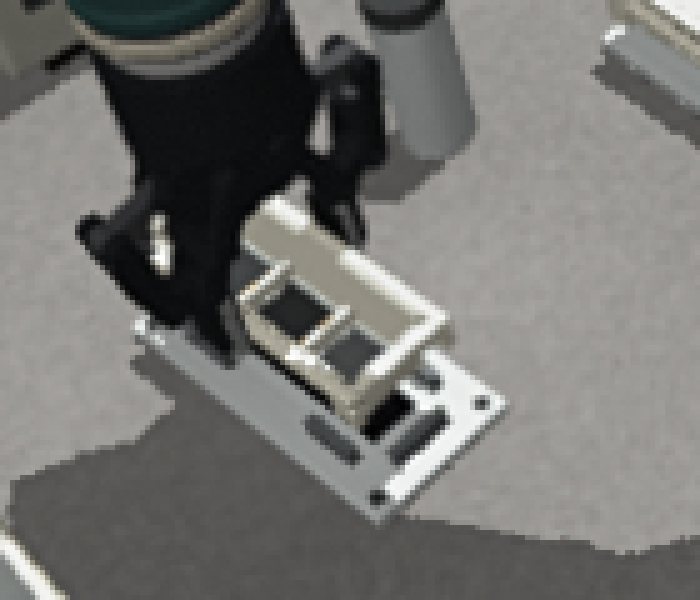

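View pics/t12.png

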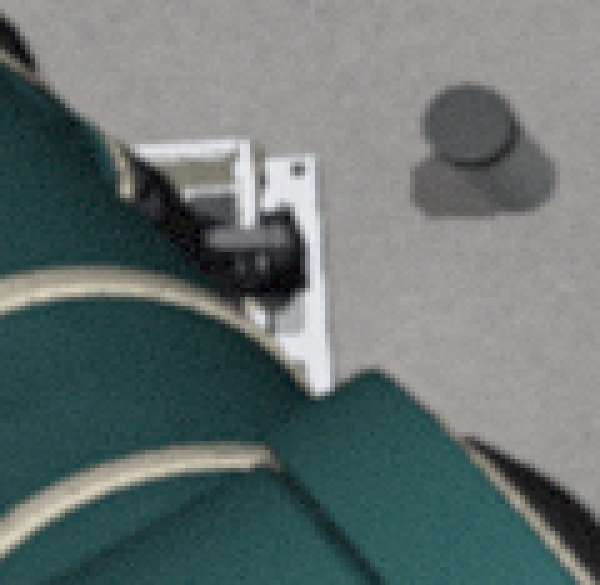

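The predicted nest holes fall exactly on those seen in the wrist view, (223,118) and (323,118), so the alignment is good. I'll lower gently to contact.

>>> step_arm([
  {"tx": 0.0,"ty": 0.0,"tz": -0.006,"spin": 0},
  {"tx": 0.0,"ty": 0.0,"tz": -0.012,"spin": 0},
  {"tx": 0.0,"ty": 0.0,"tz": -0.018,"spin": 0},
  {"tx": 0.0,"ty": 0.0,"tz": -0.022,"spin": 0},
  {"tx": 0.0,"ty": 0.0,"tz": -0.024,"spin": 0},
])

```text
time_s: 15.13
position: [0.5381, 0.3777, 0.0155]
orientation: [-0.004, 0.998, 0.06, -0.006]
ft_force: [-0.2, 0.7, -0.3]
grip_width: 0.0542
```

>>> step_arm([
  {"tx": 0.0,"ty": 0.0,"tz": -0.001,"spin": 0},
  {"tx": 0.0,"ty": 0.0,"tz": -0.002,"spin": 0},
  {"tx": 0.0,"ty": 0.0,"tz": -0.003,"spin": 0},
  {"tx": 0.0,"ty": 0.0,"tz": -0.003,"spin": 0},
])

```text
time_s: 15.47
position: [0.5381, 0.3777, 0.0124]
orientation: [-0.004, 0.998, 0.06, -0.006]
ft_force: [0.0, 0.4, -1.2]
grip_width: 0.0544
```

>>> step_arm([
  {"tx": 0.0,"ty": 0.0,"tz": -0.001,"spin": 0},
  {"tx": 0.0,"ty": 0.0,"tz": -0.0015,"spin": 0},
  {"tx": 0.0,"ty": 0.0,"tz": -0.0015,"spin": 0},
])

```text
time_s: 15.72
position: [0.5384, 0.3779, 0.0117]
orientation: [-0.004, 0.998, 0.06, -0.006]
ft_force: [-1.8, -0.4, 4.3]
grip_width: 0.0546
```

```bash
python3 - <<'E'
from h import *
im=env.get_image("side"); cv2.imwrite("pics/s13.png",cv2.resize(im[270:340,85:185],None,fx=8,fy=8,interpolation=3)[:,:,::-1])
s=env.state();print(s["position"],s["orientation"],s["grip_width"],s["ft_force"],s["torque"])
E
```

```text
[0.53835999 0.37789382 0.01165991] [-0.00445941  0.99815401  0.06026322 -0.0060847 ] 0.05434438439416459 [-1.2218545  -0.69279961  4.98827586] [-0.34375491  0.28393444  0.02926565]
```

View pics/s13.png

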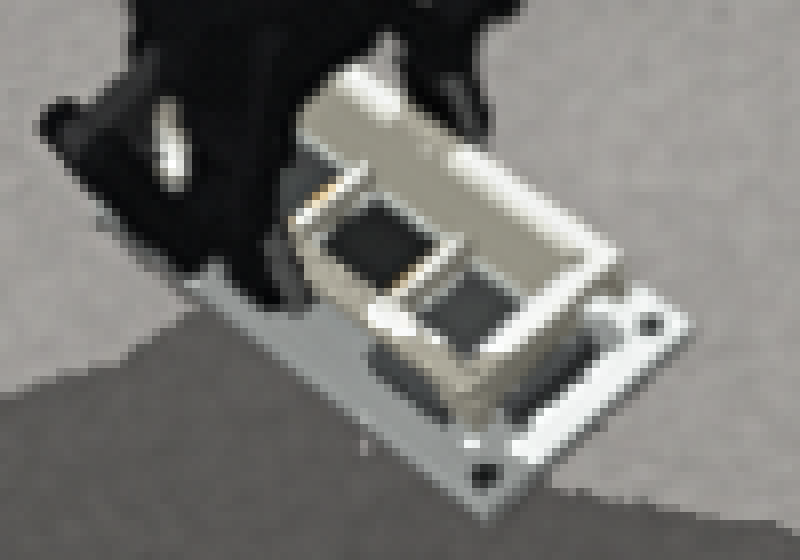

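>>> step_arm([
  {"tx": 0.0,"ty": 0.0,"tz": -0.0008,"spin": 0},
  {"tx": 0.0,"ty": 0.0,"tz": -0.001,"spin": 0},
  {"tx": 0.0,"ty": 0.0,"tz": -0.001,"spin": 0},
])

```text
time_s: 16.02
position: [0.5383, 0.378, 0.0116]
orientation: [-0.004, 0.998, 0.06, -0.006]
ft_force: [-3.4, -1.7, 7.4]
grip_width: 0.0548
```

Seated with about 8 N. I'll release in stages.

>>> step_arm([
  {"tx": 0.0,"ty": 0.0,"tz": 0.0,"spin": 0},
  {"tx": 0.0,"ty": 0.0,"tz": 0.0,"spin": 0},
  {"tx": 0.0,"ty": 0.0,"tz": 0.0,"spin": 0},
], jaw=-0.4)

```text
time_s: 16.27
position: [0.5385, 0.378, 0.0115]
orientation: [-0.004, 0.998, 0.06, -0.006]
ft_force: [-0.5, 0.1, 0.2]
grip_width: 0.0599
```

>>> step_arm([
  {"tx": 0.0,"ty": 0.0,"tz": 0.0,"spin": 0},
  {"tx": 0.0,"ty": 0.0,"tz": 0.0,"spin": 0},
  {"tx": 0.0,"ty": 0.0,"tz": 0.0,"spin": 0},
], jaw=-0.7)

```text
time_s: 16.52
position: [0.5384, 0.3779, 0.0113]
orientation: [-0.004, 0.998, 0.06, -0.006]
ft_force: [0.2, 0.4, 0.3]
grip_width: 0.0726
```

```bash
python3 - <<'E'
from h import *
im=env.get_image("wrist"); cv2.imwrite("pics/w14.png",im[:,:,::-1])
s=env.state();print(s["position"],s["orientation"],s["grip_width"],s["ft_force"],s["torque"])
E
```

```text
[0.53841017 0.37796073 0.01133709] [-0.00440271  0.99815354  0.06028721 -0.00596554] 0.07242022621350305 [-0.54413255  0.76593335  0.27971424] [ 0.01077875 -0.01648089  0.01603507]
```

View pics/w14.png

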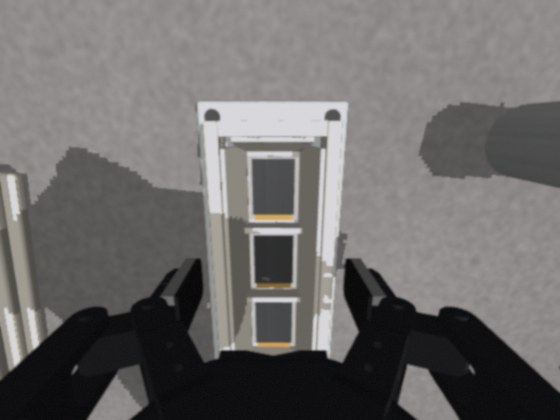

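The tray is seated in the nest and the fingers are free on both sides. I'll rise straight up.

>>> step_arm([
  {"tx": 0.0,"ty": 0.0,"tz": 0.01,"spin": 0},
  {"tx": 0.0,"ty": 0.0,"tz": 0.025,"spin": 0},
  {"tx": 0.0,"ty": 0.0,"tz": 0.05,"spin": 0},
  {"tx": 0.0,"ty": 0.0,"tz": 0.08,"spin": 0},
  {"tx": 0.0,"ty": 0.0,"tz": 0.115,"spin": 0},
])

```text
time_s: 16.98
position: [0.5378, 0.3776, 0.1279]
orientation: [-0.004, 0.998, 0.06, -0.007]
ft_force: [0.6, 1.2, -0.3]
grip_width: 0.0727
```

>>> step_arm([
  {"tx": 0.0,"ty": 0.0,"tz": 0.035,"spin": 0},
  {"tx": 0.0,"ty": 0.0,"tz": 0.07,"spin": 0},
  {"tx": 0.0,"ty": 0.0,"tz": 0.09,"spin": 0},
  {"tx": 0.0,"ty": 0.0,"tz": 0.1,"spin": 0},
])

```text
time_s: 17.32
position: [0.5391, 0.379, 0.234]
orientation: [-0.006, 0.998, 0.061, -0.003]
ft_force: [0.5, -0.1, -0.5]
grip_width: 0.0726
```

```bash
python3 - <<'E'
from h import *
s=env.state();print(s["position"],s["orientation"])
im=env.get_image("wrist"); cv2.imwrite("pics/w15.png",im[:,:,::-1])
im=env.get_image("side"); cv2.imwrite("pics/s15.png",im[:,:,::-1]);cv2.imwrite("pics/s15c.png",cv2.resize(im[260:340,85:185],None,fx=7,fy=7,interpolation=3)[:,:,::-1])
E
```

```text
[0.53907634 0.37902544 0.23396847] [-0.006194    0.99814184  0.06053746 -0.0031171 ]
```

View pics/w15.png

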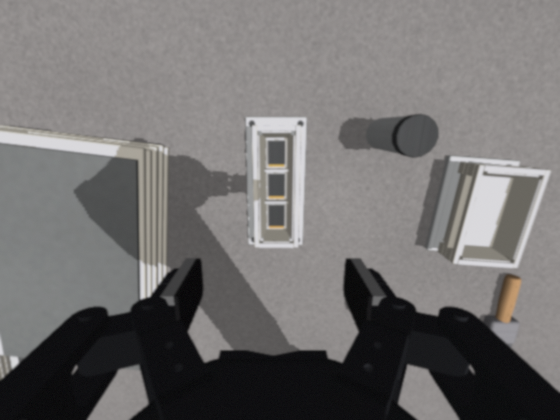

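View pics/s15c.png

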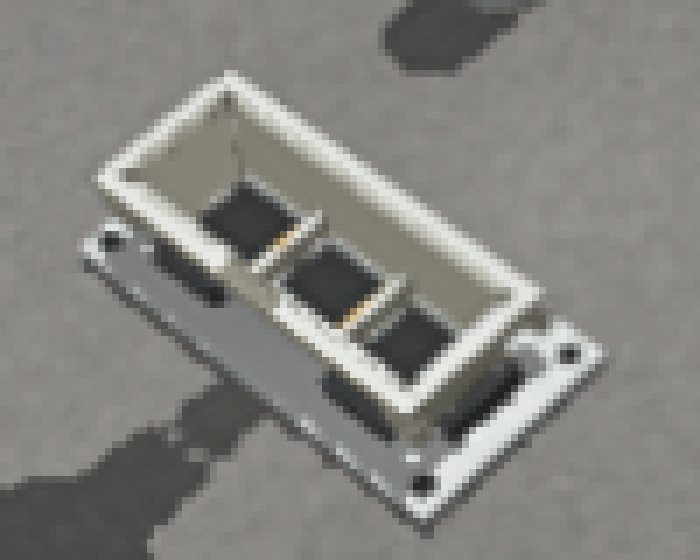

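The tray sits flat between the guides in both the wrist and side views. Now to the counter, shutting the jaws on the way.

>>> step_arm([
  {"tx": -0.002,"ty": -0.03,"tz": 0.005,"spin": -1.5},
  {"tx": -0.006,"ty": -0.065,"tz": 0.01,"spin": -3},
  {"tx": -0.01,"ty": -0.1,"tz": 0.015,"spin": -4.5},
  {"tx": -0.015,"ty": -0.135,"tz": 0.015,"spin": -6},
  {"tx": -0.02,"ty": -0.17,"tz": 0.015,"spin": -7},
], jaw=1)

```text
time_s: 17.83
position: [0.5172, 0.2062, 0.2443]
orientation: [-0.005, 1.0, -0.001, -0.005]
ft_force: [-0.2, -0.6, -0.7]
grip_width: 0.0119
```

>>> step_arm([
  {"tx": -0.005,"ty": -0.035,"tz": 0.0,"spin": -1.5},
  {"tx": -0.01,"ty": -0.07,"tz": 0.0,"spin": -3},
  {"tx": -0.015,"ty": -0.105,"tz": 0.0,"spin": -4.5},
  {"tx": -0.02,"ty": -0.14,"tz": 0.0,"spin": -6},
  {"tx": -0.025,"ty": -0.17,"tz": 0.0,"spin": -7},
])

```text
time_s: 18.25
position: [0.4905, 0.0334, 0.2425]
orientation: [-0.005, 0.998, -0.064, -0.007]
ft_force: [1.7, 0.6, 0.0]
grip_width: 0.0002
```

>>> step_arm([
  {"tx": -0.01,"ty": -0.03,"tz": 0.0,"spin": -1},
  {"tx": -0.02,"ty": -0.06,"tz": 0.0,"spin": -2},
  {"tx": -0.03,"ty": -0.09,"tz": 0.0,"spin": -3},
  {"tx": -0.035,"ty": -0.12,"tz": 0.0,"spin": -4},
  {"tx": -0.035,"ty": -0.135,"tz": 0.0,"spin": -4},
])

```text
time_s: 18.67
position: [0.4526, -0.1054, 0.2408]
orientation: [-0.005, 0.995, -0.101, -0.009]
ft_force: [0.6, -0.4, 1.0]
grip_width: -0.0001
```

>>> step_arm([
  {"tx": 0.0,"ty": 0.0,"tz": 0.0,"spin": 0},
  {"tx": 0.0,"ty": 0.0,"tz": 0.0,"spin": 0},
])

```text
time_s: 18.83
position: [0.4511, -0.106, 0.2392]
orientation: [-0.005, 0.995, -0.102, -0.01]
ft_force: [0.3, 0.7, -0.4]
grip_width: 0.0001
```

```bash
python3 - <<'E'
from h import *
s=env.state();print(s["position"],s["orientation"],s["grip_width"]); m=env.camera_model("wrist")
im=env.get_image("wrist"); cv2.imwrite("pics/w16.png",im[:,:,::-1])
im=env.get_image("side"); cv2.imwrite("pics/s16.png",im[:,:,::-1])
s=env.state();print(s["position"]);np.save("m16.npy",m["world_from_camera"])
E
```

```text
[ 0.45114402 -0.10599783  0.23923095] [-0.00464672  0.99466927 -0.10247616 -0.01049218] 0.00011423395245240022
[ 0.45219407 -0.10395954  0.2398745 ]
```

View pics/w16.png

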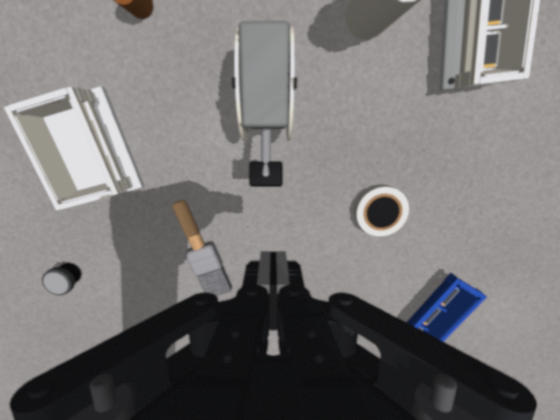

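View pics/s16.png

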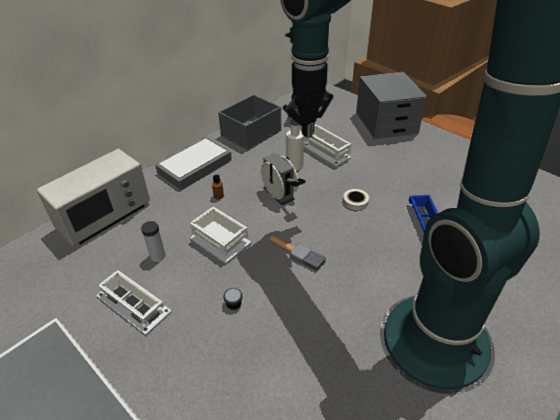

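```bash
python3 - <<'E'
from h import *
import cv2
m=env.camera_model("wrist"); m["world_from_camera"]=np.load("m16.npy")
im=cv2.imread("pics/w16.png");cv2.imwrite("pics/w16c.png",cv2.resize(im[10:200,215:325],None,fx=5,fy=3,interpolation=3)) 
cv2.imwrite("pics/w16d.png",cv2.resize(im[235:300,235:310],None,fx=8,fy=8,interpolation=3)) 
q=np.array([250,163.]);p=plane("wrist",[(250,162),(282,162),(284,187),(249,187)],.102,m)[:,:2];print(p.round(4),p.mean(0))
h=plane("wrist",[(240,22),(289,22),(293,128),(240,128)],.110,m)[:,:2];print(h.round(4),h.mean(0))
for p in (p,h):
  for i in range(4):
    d=p[(i+1)%4]-p[i];print(np.linalg.norm(d).round(4),np.degrees(np.arctan2(d[1],d[0])).round(2))
E
```

```text
[[ 0.4923 -0.0912]
 [ 0.4859 -0.1219]
 [ 0.461  -0.119 ]
 [ 0.4682 -0.0845]] [ 0.47686366 -0.1041304 ]
[[ 0.6077 -0.1102]
 [ 0.5993 -0.1501]
 [ 0.5155 -0.1378]
 [ 0.5254 -0.0901]] [ 0.56197739 -0.12205701]
0.0314 -101.7
0.0251 173.39
0.0352 78.33
0.025 -15.43
0.0408 -101.89
0.0848 171.69
0.0488 78.25
0.0848 -13.71
```

View pics/w16c.png

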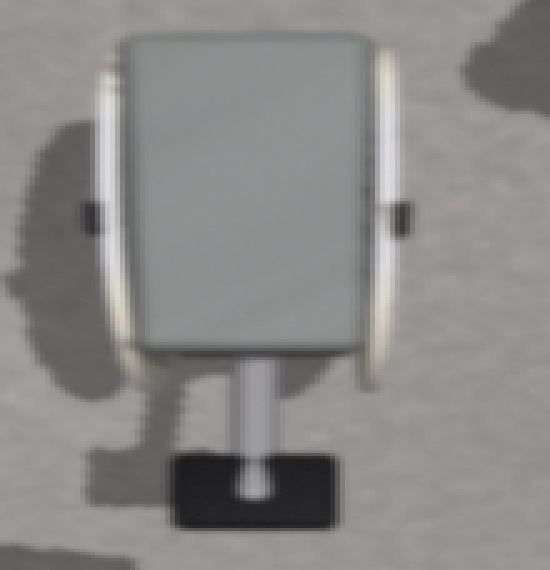

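View pics/w16d.png

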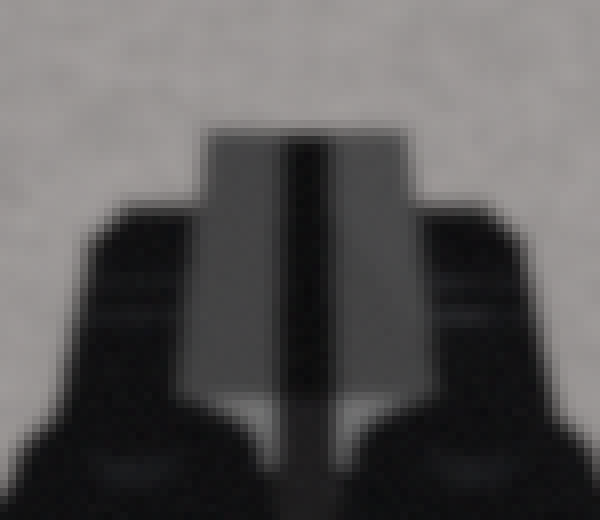

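The lever pad's centre is (0.477,-0.104) in both cameras, and the counter's yaw is about -11.8°. I'll press the outer half of the pad, about 99 mm from the axis, to keep the gripper's body clear of the dials.

>>> step_arm([
  {"tx": 0.01,"ty": 0.003,"tz": -0.015,"spin": 0},
  {"tx": 0.01,"ty": 0.003,"tz": -0.04,"spin": 0},
  {"tx": 0.01,"ty": 0.003,"tz": -0.065,"spin": 0},
  {"tx": 0.01,"ty": 0.003,"tz": -0.085,"spin": 0},
  {"tx": 0.01,"ty": 0.003,"tz": -0.1,"spin": 0},
])

```text
time_s: 19.35
position: [0.4614, -0.0986, 0.1378]
orientation: [-0.005, 0.995, -0.099, -0.011]
ft_force: [0.3, -0.0, 0.1]
grip_width: -0.0001
```

>>> step_arm([
  {"tx": 0.0,"ty": 0.0,"tz": 0.0,"spin": 0},
  {"tx": 0.0,"ty": 0.0,"tz": 0.0,"spin": 0},
])

```text
time_s: 19.52
position: [0.4608, -0.0966, 0.1369]
orientation: [-0.006, 0.995, -0.097, -0.012]
ft_force: [-0.7, 0.4, -0.1]
grip_width: -0.0001
```

```bash
python3 - <<'E'
from h import *
s=env.state();print(s["position"],s["orientation"],s["grip_width"])
im=env.get_image("wrist"); cv2.imwrite("pics/w17.png",im[:,:,::-1])
im=env.get_image("side"); cv2.imwrite("pics/s17.png",cv2.resize(im[110:220,230:350],None,fx=6,fy=5,interpolation=3)[:,:,::-1])
E
```

```text
[ 0.46080684 -0.09656828  0.13690714] [-0.00595237  0.9951759  -0.09712699 -0.01248392] -8.90620634770985e-05
```

View pics/w17.png

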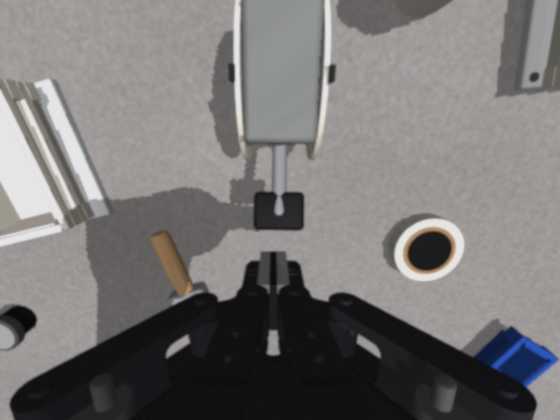

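View pics/s17.png

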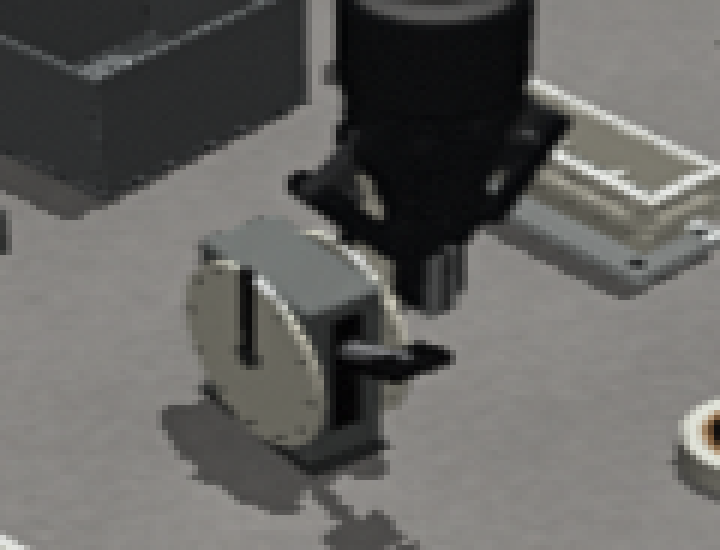

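>>> step_arm([
  {"tx": 0.001,"ty": -0.0045,"tz": -0.008,"spin": -0.6},
  {"tx": 0.001,"ty": -0.0045,"tz": -0.016,"spin": -0.6},
  {"tx": 0.001,"ty": -0.0045,"tz": -0.024,"spin": -0.6},
  {"tx": 0.001,"ty": -0.0045,"tz": -0.03,"spin": -0.6},
  {"tx": 0.001,"ty": -0.0045,"tz": -0.03,"spin": -0.6},
])

```text
time_s: 20.03
position: [0.4621, -0.102, 0.107]
orientation: [-0.006, 0.995, -0.103, -0.012]
ft_force: [-0.6, -0.5, -1.0]
grip_width: -0.0
```

```bash
python3 - <<'E'
from h import *
s=env.state();print(s["position"],s["orientation"],s["ft_force"])
im=env.get_image("wrist"); cv2.imwrite("pics/w18.png",im[:,:,::-1])
im=env.get_image("side"); cv2.imwrite("pics/s18.png",cv2.resize(im[110:220,230:350],None,fx=6,fy=5,interpolation=3)[:,:,::-1])
E
```

```text
[ 0.46205756 -0.10204322  0.10702572] [-0.00576368  0.99458271 -0.10311004 -0.01184624] [-0.55530711 -0.52005595 -0.96845535]
```

View pics/w18.png

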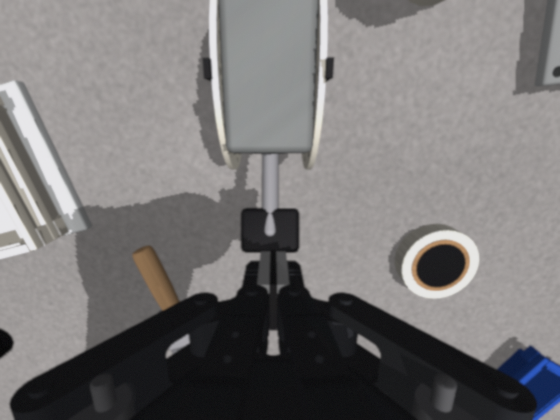

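View pics/s18.png

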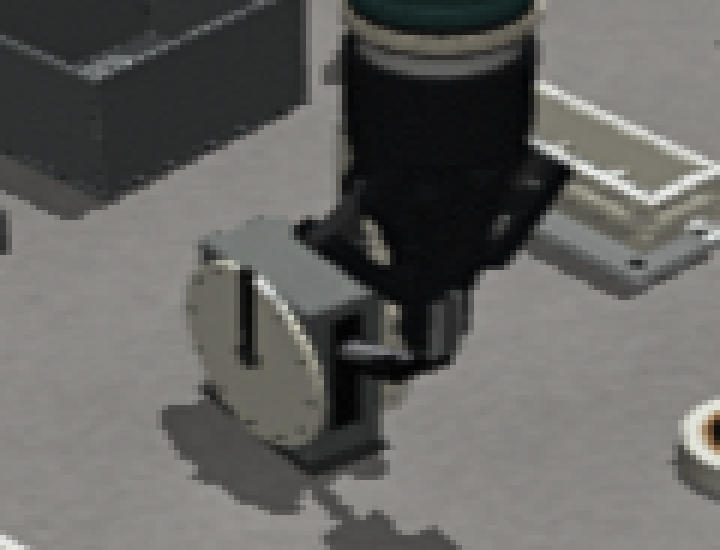

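>>> step_arm([
  {"tx": 0.0,"ty": 0.0,"tz": -0.01,"spin": 0},
  {"tx": 0.0,"ty": 0.0,"tz": -0.02,"spin": 0},
  {"tx": 0.0,"ty": 0.0,"tz": -0.03,"spin": 0},
  {"tx": 0.0,"ty": 0.0,"tz": -0.04,"spin": 0},
])

```text
time_s: 20.47
position: [0.4613, -0.1018, 0.0669]
orientation: [-0.006, 0.995, -0.103, -0.013]
ft_force: [-2.7, 1.8, 4.8]
grip_width: -0.0003
```

>>> step_arm([
  {"tx": 0.0,"ty": 0.0,"tz": -0.006,"spin": 0},
  {"tx": 0.0,"ty": 0.0,"tz": -0.012,"spin": 0},
  {"tx": 0.0,"ty": 0.0,"tz": -0.018,"spin": 0},
  {"tx": 0.0,"ty": 0.0,"tz": -0.022,"spin": 0},
  {"tx": 0.0,"ty": 0.0,"tz": -0.022,"spin": 0},
])

```text
time_s: 20.88
position: [0.4608, -0.1017, 0.0436]
orientation: [-0.006, 0.995, -0.103, -0.013]
ft_force: [-1.9, 0.3, 4.9]
grip_width: -0.0004
```

```bash
python3 - <<'E'
from h import *
s=env.state();print(s["position"],s["orientation"],s["ft_force"])
im=env.get_image("wrist"); cv2.imwrite("pics/w19.png",im[:,:,::-1])
im=env.get_image("side"); cv2.imwrite("pics/s19.png",cv2.resize(im[110:220,230:350],None,fx=6,fy=5,interpolation=3)[:,:,::-1])
E
```

```text
[ 0.46076523 -0.1017142   0.0436292 ] [-0.00580763  0.99457863 -0.10296364 -0.01334577] [-1.90324965  0.32851586  4.92523827]
```

View pics/w19.png

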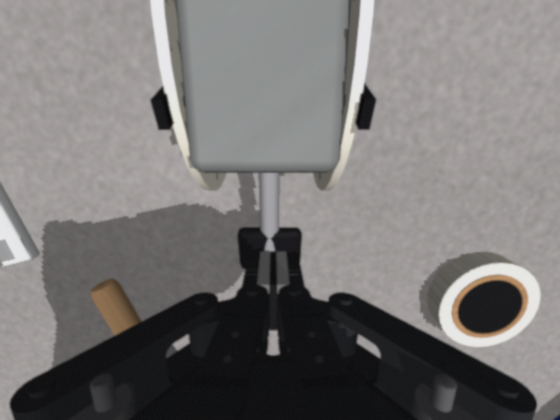

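View pics/s19.png

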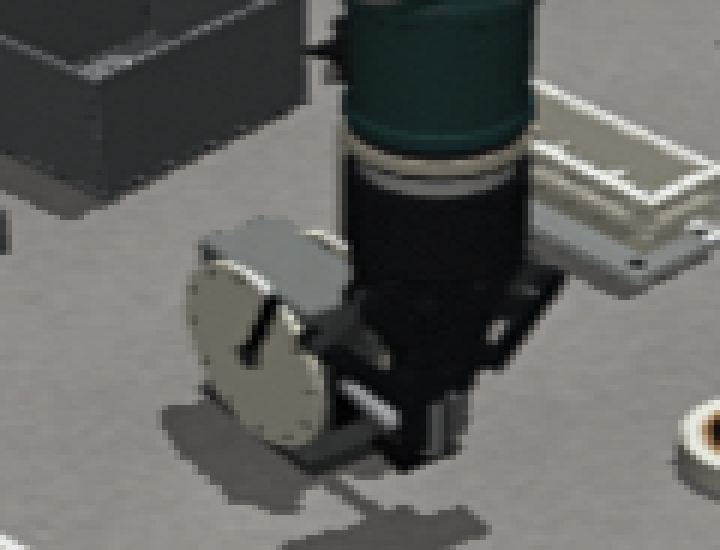

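The lever is most of the way down and the dial pointer is moving. I'll press on to the stop in small steps.

>>> step_arm([
  {"tx": 0.0,"ty": 0.0,"tz": -0.003,"spin": 0},
  {"tx": 0.0,"ty": 0.0,"tz": -0.006,"spin": 0},
  {"tx": 0.0,"ty": 0.0,"tz": -0.008,"spin": 0},
  {"tx": 0.0,"ty": 0.0,"tz": -0.008,"spin": 0},
])

```text
time_s: 21.32
position: [0.4615, -0.1019, 0.0356]
orientation: [-0.006, 0.995, -0.103, -0.013]
ft_force: [-0.7, 0.3, 5.5]
grip_width: -0.0004
```

>>> step_arm([
  {"tx": 0.0,"ty": 0.0,"tz": -0.001,"spin": 0},
  {"tx": 0.0,"ty": 0.0,"tz": -0.002,"spin": 0},
  {"tx": 0.0,"ty": 0.0,"tz": -0.002,"spin": 0},
])

```text
time_s: 21.57
position: [0.462, -0.102, 0.0333]
orientation: [-0.006, 0.995, -0.103, -0.012]
ft_force: [-0.7, 0.2, 6.4]
grip_width: -0.0
```

>>> step_arm([
  {"tx": 0.0,"ty": 0.0,"tz": -0.002,"spin": 0},
  {"tx": 0.0,"ty": 0.0,"tz": -0.003,"spin": 0},
  {"tx": 0.0,"ty": 0.0,"tz": -0.003,"spin": 0},
])

```text
time_s: 21.82
position: [0.4624, -0.102, 0.0314]
orientation: [-0.006, 0.995, -0.103, -0.012]
ft_force: [-6.3, 1.2, 24.1]
grip_width: -0.0004
```

>>> step_arm([
  {"tx": 0.0,"ty": 0.0,"tz": -0.002,"spin": 0},
  {"tx": 0.0,"ty": 0.0,"tz": -0.003,"spin": 0},
  {"tx": 0.0,"ty": 0.0,"tz": -0.003,"spin": 0},
])

```text
time_s: 22.07
position: [0.4627, -0.1021, 0.0306]
orientation: [-0.005, 0.995, -0.103, -0.012]
ft_force: [-10.5, 1.4, 38.1]
grip_width: 0.0002
```

The stop is reached at TCP z ≈ 0.032, where the force jumps from 6 to 24 N. Going up now.

>>> step_arm([
  {"tx": 0.0,"ty": 0.0,"tz": 0.01,"spin": 0},
  {"tx": 0.0,"ty": 0.0,"tz": 0.025,"spin": 0},
  {"tx": 0.0,"ty": 0.0,"tz": 0.045,"spin": 0},
  {"tx": 0.0,"ty": 0.0,"tz": 0.065,"spin": 0},
  {"tx": 0.0,"ty": 0.0,"tz": 0.083,"spin": 0},
])

```text
time_s: 22.48
position: [0.4631, -0.1021, 0.114]
orientation: [-0.005, 0.995, -0.103, -0.012]
ft_force: [0.0, -0.0, 0.6]
grip_width: -0.0001
```

>>> step_arm([
  {"tx": 0.0,"ty": 0.0,"tz": 0.0,"spin": 0},
  {"tx": 0.0,"ty": 0.0,"tz": 0.0,"spin": 0},
  {"tx": 0.0,"ty": 0.0,"tz": 0.0,"spin": 0},
])

```text
time_s: 22.73
position: [0.4626, -0.1021, 0.113]
orientation: [-0.005, 0.995, -0.103, -0.012]
ft_force: [-0.3, 0.4, -0.3]
grip_width: -0.0001
```

```bash
python3 - <<'E'
from h import *
s=env.state();print(s["position"],s["orientation"],s["ft_force"])
im=env.get_image("side"); cv2.imwrite("pics/s20.png",cv2.resize(im[110:220,230:350],None,fx=6,fy=5,interpolation=3)[:,:,::-1])
E
```

```text
[ 0.46255835 -0.10205491  0.11295183] [-0.00533675  0.99460996 -0.10284    -0.01210325] [-0.33942321  0.36445598 -0.32973612]
```

View pics/s20.png

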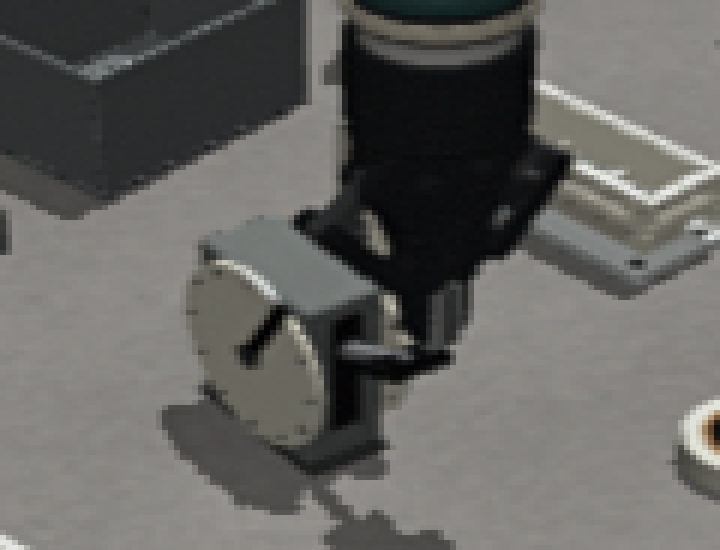

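The dial shows one step and the lever is fully up. Second stroke.

>>> step_arm([
  {"tx": 0.0,"ty": 0.0,"tz": -0.015,"spin": 0},
  {"tx": 0.0,"ty": 0.0,"tz": -0.03,"spin": 0},
  {"tx": 0.0,"ty": 0.0,"tz": -0.045,"spin": 0},
  {"tx": 0.0,"ty": 0.0,"tz": -0.058,"spin": 0},
  {"tx": 0.0,"ty": 0.0,"tz": -0.066,"spin": 0},
])

```text
time_s: 23.2
position: [0.4596, -0.1014, 0.0443]
orientation: [-0.006, 0.995, -0.103, -0.016]
ft_force: [-3.5, 0.8, 7.5]
grip_width: 0.0003
```

>>> step_arm([
  {"tx": 0.0,"ty": 0.0,"tz": -0.005,"spin": 0},
  {"tx": 0.0,"ty": 0.0,"tz": -0.009,"spin": 0},
  {"tx": 0.0,"ty": 0.0,"tz": -0.013,"spin": 0},
  {"tx": 0.0,"ty": 0.0,"tz": -0.013,"spin": 0},
])

```text
time_s: 23.53
position: [0.4597, -0.1014, 0.031]
orientation: [-0.006, 0.995, -0.103, -0.016]
ft_force: [-2.5, 1.4, 14.7]
grip_width: 0.0001
```

>>> step_arm([
  {"tx": 0.0,"ty": 0.0,"tz": -0.002,"spin": 0},
  {"tx": 0.0,"ty": 0.0,"tz": -0.003,"spin": 0},
  {"tx": 0.0,"ty": 0.0,"tz": -0.003,"spin": 0},
])

```text
time_s: 23.78
position: [0.4601, -0.1014, 0.0298]
orientation: [-0.005, 0.995, -0.103, -0.016]
ft_force: [-8.0, 1.6, 34.5]
grip_width: 0.0001
```

>>> step_arm([
  {"tx": 0.002,"ty": 0.0,"tz": 0.01,"spin": 0},
  {"tx": 0.002,"ty": 0.0,"tz": 0.025,"spin": 0},
  {"tx": 0.002,"ty": 0.0,"tz": 0.045,"spin": 0},
  {"tx": 0.002,"ty": 0.0,"tz": 0.065,"spin": 0},
  {"tx": 0.002,"ty": 0.0,"tz": 0.083,"spin": 0},
])

```text
time_s: 24.2
position: [0.462, -0.1014, 0.1128]
orientation: [-0.005, 0.995, -0.103, -0.016]
ft_force: [0.1, -0.0, 0.9]
grip_width: 0.0
```

>>> step_arm([
  {"tx": 0.0,"ty": 0.0,"tz": 0.0,"spin": 0},
  {"tx": 0.0,"ty": 0.0,"tz": 0.0,"spin": 0},
  {"tx": 0.0,"ty": 0.0,"tz": 0.0,"spin": 0},
])

```text
time_s: 24.45
position: [0.4612, -0.1013, 0.1116]
orientation: [-0.006, 0.995, -0.103, -0.017]
ft_force: [0.8, 0.2, -0.7]
grip_width: 0.0001
```

```bash
python3 - <<'E'
from h import *
s=env.state();print(s["position"],s["orientation"],s["ft_force"])
im=env.get_image("side"); cv2.imwrite("pics/s21.png",cv2.resize(im[110:220,230:350],None,fx=6,fy=5,interpolation=3)[:,:,::-1])
E
```

```text
[ 0.46115638 -0.10125338  0.11158988] [-0.00556183  0.9945574  -0.10256076 -0.01749124] [ 0.83047989  0.22845255 -0.73555368]
```

View pics/s21.png

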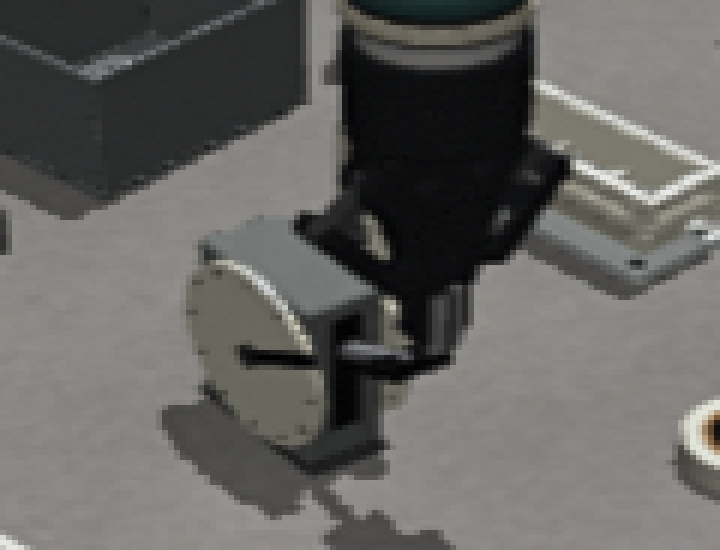

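```bash
python3 - <<'E'
from h import *
a=np.radians(-11.8);o=np.array([.559,-.1213,0]);ux=np.array([np.cos(a),np.sin(a),0]);uy=np.array([-np.sin(a),np.cos(a),0])
for x0 in (0,.004):
  for d in (None,0,30,60,90,120):
    r=0 if d is None else .045; t=np.radians(d or 0)
    P=o+ux*(x0-r*np.sin(t))+uy*.025+[0,0,.06+r*np.cos(t)]
    q=proj("side",P)[0]; print(x0,d,(((q-[230,110])+.5)*[6,5]).round(0))
E
```

```text
0 None [252. 355.]
0 0 [250. 288.]
0 30 [279. 318.]
0 60 [301. 359.]
0 90 [309. 398.]
0 120 [302. 424.]
0.004 None [247. 351.]
0.004 0 [245. 285.]
0.004 30 [274. 314.]
0.004 60 [295. 355.]
0.004 90 [304. 394.]
0.004 120 [296. 420.]
```

The pointer matches the projected 60° mark, so that is two counts, with the lever up. Third stroke.

>>> step_arm([
  {"tx": 0.0,"ty": 0.0,"tz": -0.015,"spin": 0},
  {"tx": 0.0,"ty": 0.0,"tz": -0.03,"spin": 0},
  {"tx": 0.0,"ty": 0.0,"tz": -0.045,"spin": 0},
  {"tx": 0.0,"ty": 0.0,"tz": -0.056,"spin": 0},
  {"tx": 0.0,"ty": 0.0,"tz": -0.064,"spin": 0},
])

```text
time_s: 24.92
position: [0.4585, -0.1007, 0.0453]
orientation: [-0.006, 0.995, -0.102, -0.021]
ft_force: [-3.1, 0.2, 6.9]
grip_width: 0.0001
```

>>> step_arm([
  {"tx": 0.0,"ty": 0.0,"tz": -0.005,"spin": 0},
  {"tx": 0.0,"ty": 0.0,"tz": -0.009,"spin": 0},
  {"tx": 0.0,"ty": 0.0,"tz": -0.013,"spin": 0},
  {"tx": 0.0,"ty": 0.0,"tz": -0.013,"spin": 0},
])

```text
time_s: 25.25
position: [0.4593, -0.1008, 0.0315]
orientation: [-0.006, 0.995, -0.102, -0.02]
ft_force: [0.8, 0.0, 6.6]
grip_width: -0.0
```

>>> step_arm([
  {"tx": 0.0,"ty": 0.0,"tz": -0.002,"spin": 0},
  {"tx": 0.0,"ty": 0.0,"tz": -0.003,"spin": 0},
  {"tx": 0.0,"ty": 0.0,"tz": -0.003,"spin": 0},
])

```text
time_s: 25.5
position: [0.4598, -0.1009, 0.03]
orientation: [-0.006, 0.995, -0.102, -0.02]
ft_force: [-7.0, 1.3, 30.1]
grip_width: -0.0004
```

The stop is reached at 30 N. Up and clear.

>>> step_arm([
  {"tx": 0.0,"ty": 0.0,"tz": 0.01,"spin": 0},
  {"tx": 0.0,"ty": 0.0,"tz": 0.025,"spin": 0},
  {"tx": 0.0,"ty": 0.0,"tz": 0.045,"spin": 0},
  {"tx": 0.0,"ty": 0.0,"tz": 0.07,"spin": 0},
  {"tx": 0.0,"ty": 0.0,"tz": 0.1,"spin": 0},
])

```text
time_s: 25.92
position: [0.4582, -0.1006, 0.1289]
orientation: [-0.006, 0.994, -0.102, -0.023]
ft_force: [-0.2, 0.8, 0.3]
grip_width: -0.0004
```

>>> step_arm([
  {"tx": 0.0,"ty": 0.0,"tz": 0.03,"spin": 0},
  {"tx": 0.0,"ty": 0.0,"tz": 0.06,"spin": 0},
  {"tx": 0.0,"ty": 0.0,"tz": 0.09,"spin": 0},
  {"tx": 0.0,"ty": 0.0,"tz": 0.11,"spin": 0},
  {"tx": 0.0,"ty": 0.0,"tz": 0.12,"spin": 0},
])

```text
time_s: 26.33
position: [0.4594, -0.1008, 0.2507]
orientation: [-0.006, 0.995, -0.102, -0.021]
ft_force: [-0.6, 0.4, -0.3]
grip_width: 0.0002
```

>>> step_arm([
  {"tx": 0.0,"ty": 0.0,"tz": 0.0,"spin": 0},
  {"tx": 0.0,"ty": 0.0,"tz": 0.0,"spin": 0},
  {"tx": 0.0,"ty": 0.0,"tz": 0.0,"spin": 0},
])

```text
time_s: 26.58
position: [0.4584, -0.1007, 0.2489]
orientation: [-0.006, 0.994, -0.102, -0.023]
ft_force: [-0.1, -0.4, -0.2]
grip_width: -0.0
```

```bash
python3 - <<'E'
from h import *
s=env.state();print(s["position"],s["ft_force"],s["time_s"])
im=env.get_image("side"); cv2.imwrite("pics/s22.png",im[:,:,::-1]);cv2.imwrite("pics/s22c.png",cv2.resize(im[110:220,230:350],None,fx=6,fy=5,interpolation=3)[:,:,::-1])
cv2.imwrite("pics/t22.png",env.get_image("top")[:,:,::-1])
b=(np.array([(228,75),(545,293),(408,408),(98,182)])+.5)/7-.5+[85,260]
p=plane("side",b,.040)[:,:2];print(p.round(4),p.mean(0))
E
```

```text
[ 0.4584257 -0.1006516  0.2488761] [-0.14821685 -0.38988039 -0.23943674] 26.5833
[[0.6141 0.3612]
 [0.4662 0.3409]
 [0.4618 0.3942]
 [0.606  0.4143]] [0.53703652 0.37765464]
```

View pics/s22.png

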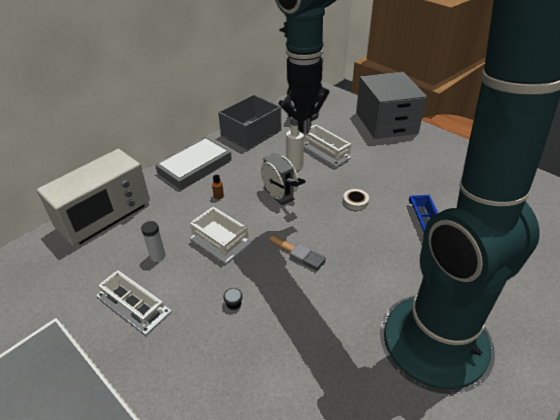

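View pics/s22c.png

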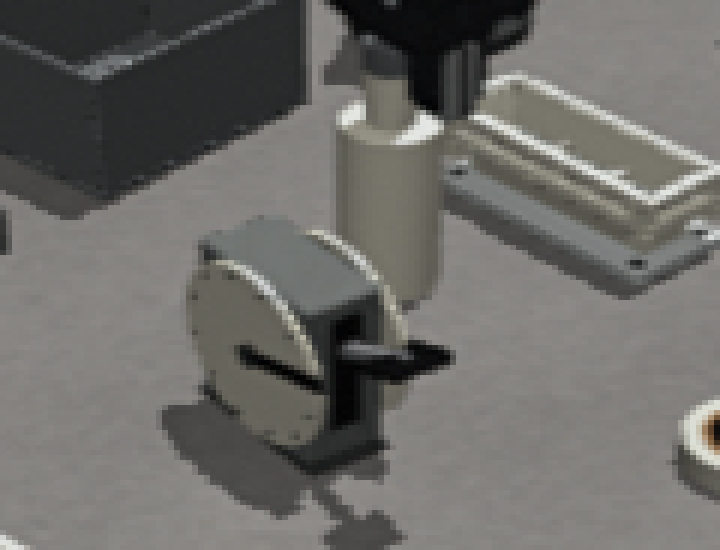

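View pics/t22.png

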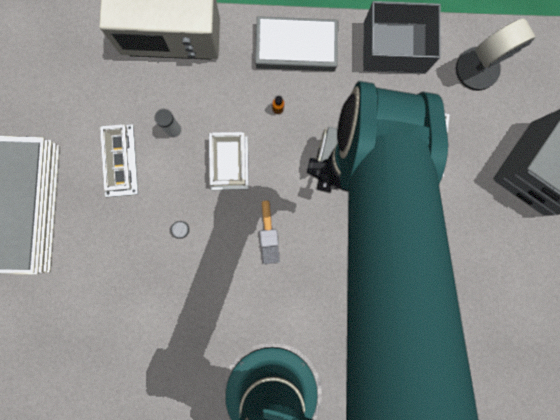

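The third reading looks short of 90°, with the pointer's slope suggesting about 75°. I'll measure it precisely before deciding anything.

```bash
python3 - <<'E'
from h import *
im=env.get_image("side")
cv2.imwrite("pics/s23.png",cv2.resize(im[155:205,255:305],None,fx=12,fy=12,interpolation=cv2.INTER_CUBIC)[:,:,::-1])
a=np.radians(-11.8);o=np.array([.559,-.1213,0]);ux=np.array([np.cos(a),np.sin(a),0]);uy=np.array([-np.sin(a),np.cos(a),0])
for d in (None,0,30,60,75,90,120):
    r=0 if d is None else .045; t=np.radians(d or 0)
    P=o+ux*(0-r*np.sin(t))+uy*.025+[0,0,.06+r*np.cos(t)]
    print(d,((proj("side",P)[0]-[255,155]+.5)*12).round(0))
def fit(f,scale,off,box):
    g=cv2.imread(f,0)
E
```

```text
None [203. 311.]
0 [199. 152.]
30 [257. 224.]
60 [301. 321.]
75 [313. 370.]
90 [318. 414.]
120 [303. 477.]
```

View pics/s23.png

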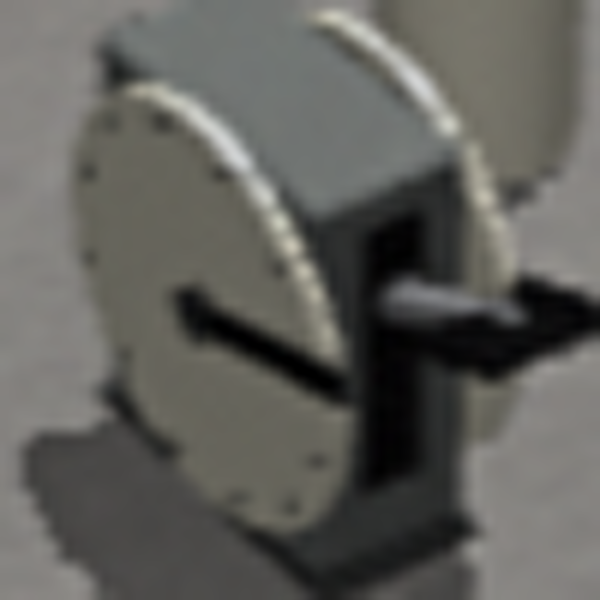

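```bash
python3 - <<'E'
import cv2,numpy as np
out=[]
for f in ["s17","s20","s21","s22c"]:
    im=cv2.imread(f"pics/{f}.png")  # 6x5 scale of 110..220,230..350
    c=im[225:475,150:450]; c=cv2.resize(c,(400,300)) 
    # equal scale: x 300/6=50px, y 250/5=50px
    c=cv2.resize(im[225:475,150:450],(390,390)); out.append(c)
o=np.vstack([np.hstack(out[:2]),np.hstack(out[2:])])
cv2.imwrite("pics/cmp.png",cv2.resize(o,(600,600)))
E
```

```text
(no output)
```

View pics/cmp.png

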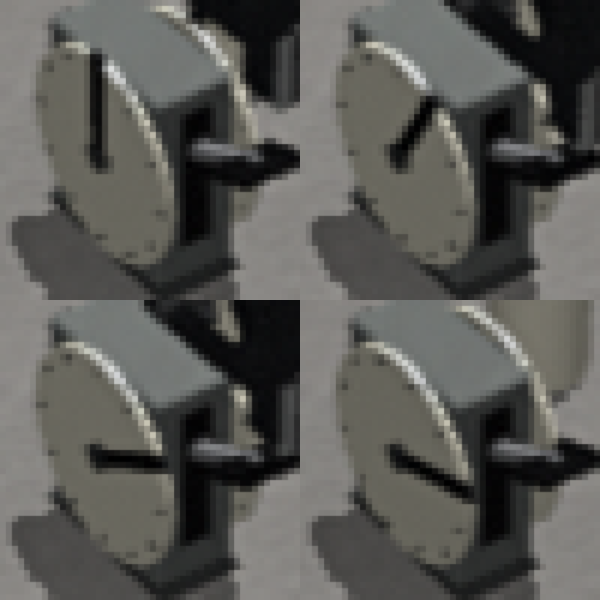

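>>> step_arm([
  {"tx": 0.0,"ty": 0.0,"tz": 0.0,"spin": 0},
  {"tx": 0.0,"ty": 0.0,"tz": 0.0,"spin": 0},
  {"tx": 0.0,"ty": 0.0,"tz": 0.0,"spin": 0},
  {"tx": 0.0,"ty": 0.0,"tz": 0.0,"spin": 0},
  {"tx": 0.0,"ty": 0.0,"tz": 0.0,"spin": 0},
])

```text
time_s: 27.15
position: [0.4586, -0.1006, 0.2491]
orientation: [-0.006, 0.994, -0.102, -0.023]
ft_force: [-0.7, 0.2, 0.6]
grip_width: -0.0001
```

```bash
python3 - <<'E'
from h import *
im=env.get_image("side")
cv2.imwrite("pics/s24.png",cv2.resize(im[155:205,255:305],None,fx=12,fy=12,interpolation=cv2.INTER_CUBIC)[:,:,::-1])
w=env.get_image("wrist");cv2.imwrite("pics/w24.png",w[:,:,::-1])
E
```

```text
(no output)
```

View pics/s24.png

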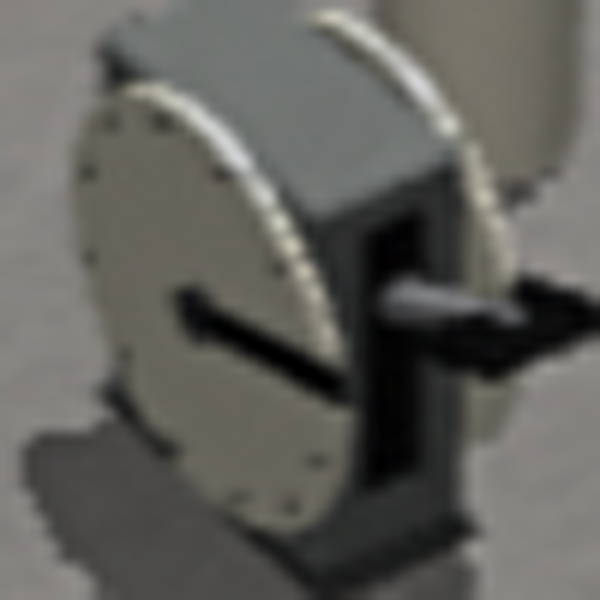

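View pics/w24.png

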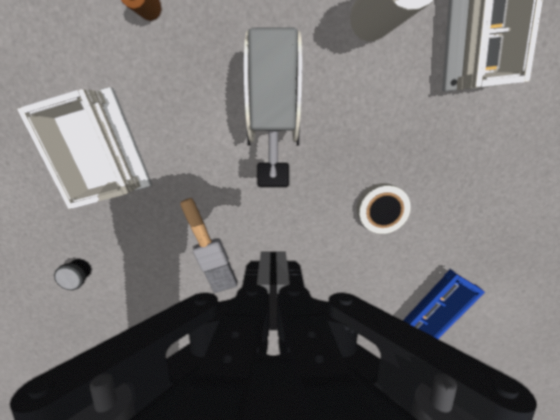

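The dial stays at about 75°, so it reads 2.5 steps, although the force at the stop was the same in all three strokes. I'll write a proper angle measurement: dark mask, line fit, then rays onto the dial plane.

```bash
cat >> h.py <<'E'
def dial(save=None):
    im=env.get_image("side")
    if save: cv2.imwrite(save,im[:,:,::-1])
    return dial_im(im)
def dial_im(im):
    a=np.radians(-11.8);o=np.array([.559,-.1213,0]);ux=np.array([np.cos(a),np.sin(a),0]);uy=np.array([-np.sin(a),np.cos(a),0])
    g=cv2.cvtColor(im,cv2.COLOR_RGB2GRAY)
    m=env.camera_model("side"); ys,xs=np.where(g<60)
    k=(xs>262)&(xs<292)&(ys>155)&(ys<200); px=np.c_[xs[k],ys[k]].astype(float)
    c,d=ray("side",px,m); n=uy; t=((o+uy*.025-c)@n)/(d@n); P=c+d*t[:,None]-o-[0,0,.06]
    u=-(P@ux); v=P[:,2]; r=np.hypot(u,v)
    k=(r<.047); u,v=u[k],v[k]
    vx,vy,x0,y0=cv2.fitLine(np.c_[u,v].astype(np.float32),cv2.DIST_HUBER,0,.01,.01).ravel()
    if vx*u.mean()+vy*v.mean()<0: vx,vy=-vx,-vy
    return np.degrees(np.arctan2(vx,vy)),len(u)
E
python3 - <<'E'
from h import *
for f in ["s10","s16","s22"]:
    print(f,dial_im(cv2.imread(f"pics/{f}.png")[:,:,::-1].copy()))
for f in ["s20","s21"]:
    c=cv2.resize(cv2.imread(f"pics/{f}.png"),(120,110),interpolation=cv2.INTER_AREA); im=np.full((420,560,3),200,np.uint8); im[110:220,230:350]=c[:,:,::-1]
    print(f,dial_im(im))
E
```

```text
s10 (np.float32(3.906223), 43)
s16 (np.float32(1.686091), 45)
s22 (np.float32(74.17954), 40)
s20 (np.float32(30.664345), 34)
s21 (np.float32(58.593678), 38)
```

The measured dial sequence is about 2°, 31°, 59°, 74°, so the third count came up half a step short. I'll mend it with a slow press, watching the dial and stopping when it reaches 90°.

>>> step_arm([
  {"tx": 0.005,"ty": -0.0015,"tz": -0.02,"spin": 0},
  {"tx": 0.005,"ty": -0.0015,"tz": -0.05,"spin": 0},
  {"tx": 0.005,"ty": -0.0015,"tz": -0.08,"spin": 0},
  {"tx": 0.005,"ty": -0.0015,"tz": -0.11,"spin": 0},
  {"tx": 0.005,"ty": -0.0015,"tz": -0.13,"spin": 0},
])

```text
time_s: 27.67
position: [0.4625, -0.102, 0.117]
orientation: [-0.006, 0.994, -0.102, -0.024]
ft_force: [-0.4, -0.5, 0.1]
grip_width: -0.0003
```

>>> step_arm([
  {"tx": 0.002,"ty": 0.0,"tz": 0.0,"spin": 0},
  {"tx": 0.002,"ty": 0.0,"tz": 0.0,"spin": 0},
  {"tx": 0.002,"ty": 0.0,"tz": 0.0,"spin": 0},
])

```text
time_s: 27.92
position: [0.4655, -0.102, 0.118]
orientation: [-0.006, 0.994, -0.102, -0.023]
ft_force: [-0.1, 0.8, -0.2]
grip_width: -0.0003
```

```bash
python3 - <<'E'
from h import *
s=env.state();print(s["position"],s["orientation"],s["ft_force"]); print(dial("pics/s30.png"))
cv2.imwrite("pics/w30.png",env.get_image("wrist")[:,:,::-1])
E
```

```text
[ 0.46546285 -0.10203928  0.11798822] [-0.00596563  0.99447909 -0.10226273 -0.02276161] [-0.07702991  0.78699404 -0.17614689]
(np.float32(74.17954), 40)
```

View pics/w30.png

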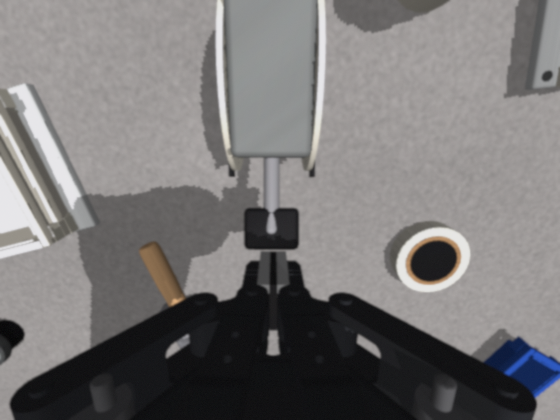

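```bash
python3 - <<'E'
from h import *
a=np.radians(-11.8);o=np.array([.559,-.1213,0]);ux=np.array([np.cos(a),np.sin(a),0]);uy=np.array([-np.sin(a),np.cos(a),0])
for t in (60,75,90):
  for y in (.025,-.025):
    for R in (.045,.05):
      P=o-ux*R*np.sin(np.radians(t))+uy*y+[0,0,.06+R*np.cos(np.radians(t))]; print(t,y,R,proj("wrist",P).round(0))
im=cv2.imread("pics/w30.png");cv2.imwrite("pics/w30c.png",cv2.resize(im[120:200,210:340],None,fx=6,fy=6,interpolation=3))
E
```

```text
60 0.025 0.045 [[232. 152.]]
60 0.025 0.05 [[232. 160.]]
60 -0.025 0.045 [[312. 152.]]
60 -0.025 0.05 [[312. 160.]]
75 0.025 0.045 [[235. 157.]]
75 0.025 0.05 [[235. 165.]]
75 -0.025 0.045 [[310. 157.]]
75 -0.025 0.05 [[310. 165.]]
90 0.025 0.045 [[237. 157.]]
90 0.025 0.05 [[237. 164.]]
90 -0.025 0.045 [[308. 157.]]
90 -0.025 0.05 [[308. 164.]]
```

View pics/w30c.png

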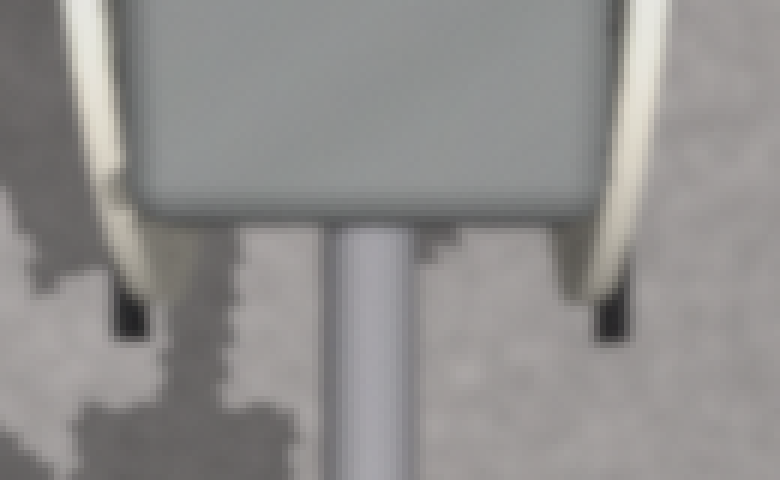

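Important: the wrist view shows the pointers sticking out past the disc edges, at (232,172) and (313,172). Near 75–90° the pointer points at the robot. In the third full press the gripper's low body was in its way and held the dial back. A partial press keeps the gripper well above the pointer, so the missing half step can be added safely.

>>> step_arm([
  {"tx": -0.002,"ty": 0.0,"tz": -0.008,"spin": 0},
  {"tx": -0.002,"ty": 0.0,"tz": -0.016,"spin": 0},
  {"tx": -0.002,"ty": 0.0,"tz": -0.024,"spin": 0},
  {"tx": -0.002,"ty": 0.0,"tz": -0.032,"spin": 0},
  {"tx": -0.002,"ty": 0.0,"tz": -0.032,"spin": 0},
])

```text
time_s: 28.43
position: [0.4627, -0.102, 0.0849]
orientation: [-0.006, 0.994, -0.102, -0.023]
ft_force: [-1.6, -0.6, 3.0]
grip_width: -0.0
```

```bash
python3 - <<'E'
from h import *
s=env.state();print(s["position"],s["ft_force"]); print(dial("pics/s31.png"))
E
```

```text
[ 0.46271659 -0.10200586  0.08494785] [-1.62851666 -0.55579918  3.00416542]
(np.float32(73.84707), 39)
```

>>> step_arm([
  {"tx": 0.0,"ty": 0.0,"tz": -0.003,"spin": 0},
  {"tx": 0.0,"ty": 0.0,"tz": -0.006,"spin": 0},
  {"tx": 0.0,"ty": 0.0,"tz": -0.006,"spin": 0},
])

```text
time_s: 28.73
position: [0.4626, -0.102, 0.0791]
orientation: [-0.006, 0.994, -0.102, -0.024]
ft_force: [-1.7, 0.1, 3.7]
grip_width: -0.0001
```

```bash
python3 - <<'E'
from h import *
s=env.state();print(s["position"],s["ft_force"]); print(dial("pics/s32.png"))
im=cv2.imread("pics/s32.png");cv2.imwrite("pics/s32c.png",cv2.resize(im[130:210,250:330],None,fx=7,fy=7,interpolation=3))
E
```

```text
[ 0.46256226 -0.10195041  0.07907384] [-1.74497614  0.13921237  3.73089077]
(np.float32(73.84707), 39)
```

View pics/s32c.png

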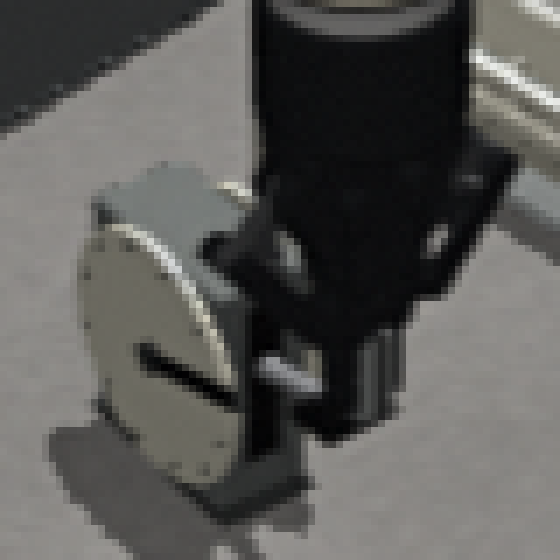

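The dial hasn't moved at half lever, so the pawl only re-engages at the old tooth. The interrupted third stroke therefore has to be completed with a full press, this time with the pointer free. I'll lift with brisk stops to take out the tool's lean towards the counter, then press farther out.

>>> step_arm([
  {"tx": 0.0,"ty": 0.0,"tz": 0.04,"spin": 0},
  {"tx": 0.0,"ty": 0.0,"tz": 0.08,"spin": 0},
  {"tx": 0.0,"ty": 0.0,"tz": 0.08,"spin": 0},
])

```text
time_s: 29.03
position: [0.4676, -0.1027, 0.1655]
orientation: [-0.005, 0.995, -0.102, -0.017]
ft_force: [1.4, -0.6, -0.4]
grip_width: -0.0002
```

>>> step_arm([
  {"tx": 0.0,"ty": 0.0,"tz": 0.04,"spin": 0},
  {"tx": 0.0,"ty": 0.0,"tz": 0.08,"spin": 0},
  {"tx": 0.0,"ty": 0.0,"tz": 0.08,"spin": 0},
])

```text
time_s: 29.28
position: [0.4723, -0.1034, 0.2527]
orientation: [-0.005, 0.995, -0.102, -0.01]
ft_force: [0.8, 1.8, 1.5]
grip_width: -0.0
```

>>> step_arm([
  {"tx": 0.0,"ty": 0.0,"tz": 0.04,"spin": 0},
  {"tx": 0.0,"ty": 0.0,"tz": 0.08,"spin": 0},
  {"tx": 0.0,"ty": 0.0,"tz": 0.08,"spin": 0},
])

```text
time_s: 29.53
position: [0.4763, -0.104, 0.3401]
orientation: [-0.004, 0.995, -0.102, -0.003]
ft_force: [2.3, 0.2, -0.1]
grip_width: 0.0001
```

>>> step_arm([
  {"tx": 0.0,"ty": 0.0,"tz": 0.0,"spin": 0},
  {"tx": 0.0,"ty": 0.0,"tz": 0.0,"spin": 0},
  {"tx": 0.0,"ty": 0.0,"tz": 0.0,"spin": 0},
])

```text
time_s: 29.78
position: [0.4761, -0.104, 0.3394]
orientation: [-0.004, 0.995, -0.102, -0.003]
ft_force: [-0.5, 0.3, 0.2]
grip_width: -0.0002
```

>>> step_arm([
  {"tx": 0.0,"ty": 0.0,"tz": 0.04,"spin": 0},
  {"tx": 0.0,"ty": 0.0,"tz": 0.08,"spin": 0},
  {"tx": 0.0,"ty": 0.0,"tz": 0.08,"spin": 0},
])

```text
time_s: 30.03
position: [0.4786, -0.1043, 0.425]
orientation: [-0.004, 0.995, -0.102, 0.001]
ft_force: [0.6, -0.3, 0.8]
grip_width: -0.0002
```

>>> step_arm([
  {"tx": -0.003,"ty": 0.001,"tz": -0.01,"spin": 0},
  {"tx": -0.006,"ty": 0.002,"tz": -0.03,"spin": 0},
  {"tx": -0.01,"ty": 0.003,"tz": -0.055,"spin": 0},
  {"tx": -0.014,"ty": 0.003,"tz": -0.085,"spin": 0},
  {"tx": -0.018,"ty": 0.003,"tz": -0.115,"spin": 0},
])

```text
time_s: 30.45
position: [0.4592, -0.101, 0.3067]
orientation: [-0.004, 0.995, -0.102, 0.0]
ft_force: [1.1, -0.3, 0.4]
grip_width: 0.0006
```

>>> step_arm([
  {"tx": 0.0,"ty": 0.0,"tz": -0.03,"spin": 0},
  {"tx": 0.0,"ty": 0.0,"tz": -0.06,"spin": 0},
  {"tx": 0.0,"ty": 0.0,"tz": -0.09,"spin": 0},
  {"tx": 0.0,"ty": 0.0,"tz": -0.12,"spin": 0},
  {"tx": 0.0,"ty": 0.0,"tz": -0.14,"spin": 0},
])

```text
time_s: 30.87
position: [0.4557, -0.1004, 0.162]
orientation: [-0.004, 0.995, -0.102, -0.003]
ft_force: [0.0, -0.6, 0.4]
grip_width: 0.0002
```

>>> step_arm([
  {"tx": 0.0,"ty": 0.0,"tz": -0.015,"spin": 0},
  {"tx": 0.0,"ty": 0.0,"tz": -0.03,"spin": 0},
  {"tx": 0.0,"ty": 0.0,"tz": -0.04,"spin": 0},
  {"tx": 0.0,"ty": 0.0,"tz": -0.045,"spin": 0},
  {"tx": 0.0,"ty": 0.0,"tz": -0.045,"spin": 0},
])

```text
time_s: 31.28
position: [0.4543, -0.1001, 0.1154]
orientation: [-0.004, 0.995, -0.102, -0.005]
ft_force: [-0.7, 0.4, -0.1]
grip_width: -0.0001
```

>>> step_arm([
  {"tx": 0.0065,"ty": -0.0015,"tz": 0.0,"spin": 0},
  {"tx": 0.0065,"ty": -0.0015,"tz": -0.005,"spin": 0},
  {"tx": 0.0065,"ty": -0.0015,"tz": -0.012,"spin": 0},
  {"tx": 0.0065,"ty": -0.0015,"tz": -0.02,"spin": 0},
  {"tx": 0.0065,"ty": -0.0015,"tz": -0.028,"spin": 0},
])

```text
time_s: 31.7
position: [0.4601, -0.1015, 0.0868]
orientation: [-0.004, 0.995, -0.102, -0.005]
ft_force: [-2.3, 1.3, 4.3]
grip_width: 0.0001
```

>>> step_arm([
  {"tx": -0.0005,"ty": 0.0,"tz": -0.006,"spin": 0},
  {"tx": -0.001,"ty": 0.0,"tz": -0.012,"spin": 0},
  {"tx": -0.002,"ty": 0.0,"tz": -0.018,"spin": 0},
  {"tx": -0.003,"ty": 0.0005,"tz": -0.024,"spin": 0},
  {"tx": -0.003,"ty": 0.0005,"tz": -0.024,"spin": 0},
])

```text
time_s: 32.12
position: [0.4568, -0.101, 0.0619]
orientation: [-0.004, 0.995, -0.102, -0.006]
ft_force: [-1.6, 1.0, 4.5]
grip_width: -0.0005
```

```bash
python3 - <<'E'
from h import *
s=env.state();print(s["position"],s["orientation"],s["ft_force"]); print(dial("pics/s33.png"))
im=cv2.imread("pics/s33.png");a=cv2.resize(im[130:210,250:330],None,fx=5,fy=5,interpolation=3)
w=cv2.cvtColor(env.get_image("wrist"),cv2.COLOR_RGB2BGR);b=cv2.resize(w[110:290,180:360],(400,400),interpolation=3)
cv2.imwrite("pics/c33.png",np.hstack([a,b]))
E
```

```text
[ 0.45683769 -0.10103324  0.06185605] [-0.00447145  0.9947506  -0.10207299 -0.00568766] [-1.63148761  0.96148886  4.45455061]
(np.float32(74.17954), 40)
```

View pics/c33.png

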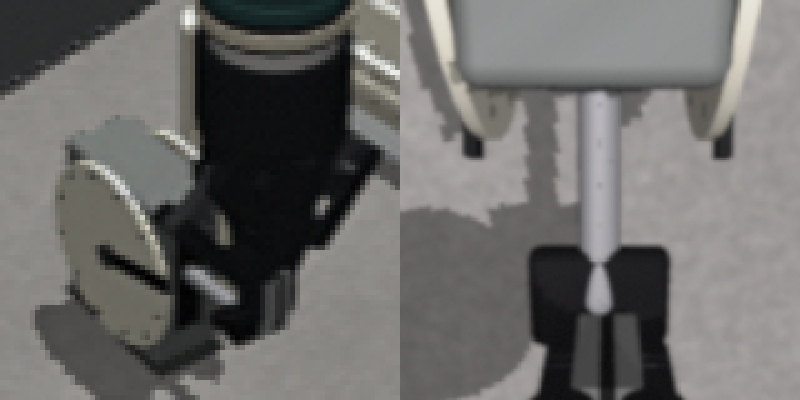

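>>> step_arm([
  {"tx": 0.0,"ty": 0.0,"tz": -0.005,"spin": 0},
  {"tx": 0.0,"ty": 0.0,"tz": -0.01,"spin": 0},
  {"tx": 0.0,"ty": 0.0,"tz": -0.014,"spin": 0},
  {"tx": 0.0,"ty": 0.0,"tz": -0.017,"spin": 0},
  {"tx": 0.0,"ty": 0.0,"tz": -0.017,"spin": 0},
])

```text
time_s: 32.63
position: [0.4573, -0.1011, 0.0457]
orientation: [-0.004, 0.995, -0.102, -0.005]
ft_force: [-2.5, 0.6, 5.9]
grip_width: -0.0001
```

```bash
python3 - <<'E'
from h import *
s=env.state();print(s["position"],s["orientation"],s["ft_force"]); print(dial("pics/s34.png"))
im=cv2.imread("pics/s34.png");a=cv2.resize(im[130:210,250:330],None,fx=5,fy=5,interpolation=3)
w=cv2.cvtColor(env.get_image("wrist"),cv2.COLOR_RGB2BGR);b=cv2.resize(w[110:290,180:360],(400,400),interpolation=3)
cv2.imwrite("pics/c34.png",np.hstack([a,b]))
E
```

```text
[ 0.45725922 -0.10107707  0.04568961] [-0.00444074  0.99475243 -0.10207004 -0.0054405 ] [-2.51850234  0.60992846  5.88061322]
(np.float32(80.57114), 40)
```

View pics/c34.png

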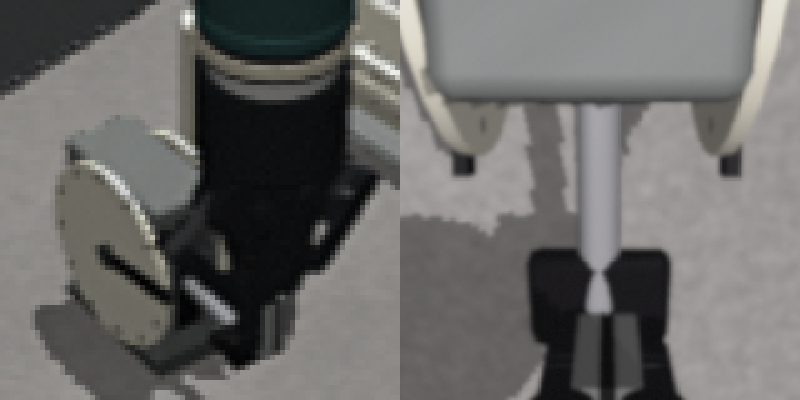

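The dial is moving again, at 81°, which fits the re-engaged tooth. Continue to the stop with the pointer free.

>>> step_arm([
  {"tx": -0.001,"ty": 0.0,"tz": -0.004,"spin": 0},
  {"tx": -0.001,"ty": 0.0,"tz": -0.008,"spin": 0},
  {"tx": -0.001,"ty": 0.0,"tz": -0.012,"spin": 0},
  {"tx": -0.001,"ty": 0.0,"tz": -0.014,"spin": 0},
  {"tx": -0.001,"ty": 0.0,"tz": -0.014,"spin": 0},
])

```text
time_s: 33.15
position: [0.4589, -0.1015, 0.0328]
orientation: [-0.004, 0.995, -0.102, -0.003]
ft_force: [1.4, 0.0, 6.8]
grip_width: 0.0002
```

```bash
python3 - <<'E'
from h import *
s=env.state();print(s["position"],s["orientation"],s["ft_force"]); print(dial("pics/s35.png"))
E
```

```text
[ 0.45889542 -0.10145675  0.03279429] [-0.00433278  0.99476136 -0.10209442 -0.00279109] [1.3546887  0.02276654 6.79117045]
(np.float32(88.73756), 41)
```

>>> step_arm([
  {"tx": -0.001,"ty": 0.0,"tz": -0.002,"spin": 0},
  {"tx": -0.002,"ty": 0.0,"tz": -0.004,"spin": 0},
  {"tx": -0.002,"ty": 0.0,"tz": -0.004,"spin": 0},
])

```text
time_s: 33.45
position: [0.4594, -0.1016, 0.0304]
orientation: [-0.004, 0.995, -0.102, -0.0]
ft_force: [-2.0, 1.2, 14.9]
grip_width: 0.0
```

```bash
python3 - <<'E'
from h import *
s=env.state();print(s["position"],s["orientation"],s["ft_force"]); print(dial("pics/s36.png"))
E
```

```text
[ 0.45941685 -0.10158245  0.03044922] [-4.27577930e-03  9.94778143e-01 -1.01971060e-01 -2.60059531e-04] [-1.96129661  1.20304611 14.89878032]
(np.float32(87.26442), 41)
```

>>> step_arm([
  {"tx": -0.001,"ty": 0.0,"tz": -0.001,"spin": 0},
  {"tx": -0.001,"ty": 0.0,"tz": -0.002,"spin": 0},
  {"tx": -0.001,"ty": 0.0,"tz": -0.002,"spin": 0},
])

```text
time_s: 33.75
position: [0.4596, -0.1016, 0.0301]
orientation: [-0.004, 0.995, -0.102, 0.001]
ft_force: [-6.6, 1.9, 19.9]
grip_width: -0.0004
```

>>> step_arm([
  {"tx": -0.002,"ty": 0.0,"tz": 0.01,"spin": 0},
  {"tx": -0.002,"ty": 0.0,"tz": 0.025,"spin": 0},
  {"tx": -0.002,"ty": 0.0,"tz": 0.045,"spin": 0},
  {"tx": -0.002,"ty": 0.0,"tz": 0.07,"spin": 0},
  {"tx": -0.002,"ty": 0.0,"tz": 0.1,"spin": 0},
])

```text
time_s: 34.17
position: [0.4575, -0.1016, 0.1307]
orientation: [-0.004, 0.995, -0.102, 0.001]
ft_force: [0.1, 0.2, 0.6]
grip_width: 0.0002
```

>>> step_arm([
  {"tx": 0.0,"ty": 0.0,"tz": 0.03,"spin": 0},
  {"tx": 0.0,"ty": 0.0,"tz": 0.06,"spin": 0},
  {"tx": 0.0,"ty": 0.0,"tz": 0.09,"spin": 0},
  {"tx": 0.0,"ty": 0.0,"tz": 0.11,"spin": 0},
  {"tx": 0.0,"ty": 0.0,"tz": 0.12,"spin": 0},
])

```text
time_s: 34.58
position: [0.4595, -0.1019, 0.254]
orientation: [-0.004, 0.995, -0.102, 0.004]
ft_force: [-0.2, -1.5, 0.0]
grip_width: -0.0002
```

>>> step_arm([
  {"tx": 0.0,"ty": 0.0,"tz": 0.0,"spin": 0},
  {"tx": 0.0,"ty": 0.0,"tz": 0.0,"spin": 0},
  {"tx": 0.0,"ty": 0.0,"tz": 0.0,"spin": 0},
])

```text
time_s: 34.83
position: [0.4588, -0.1019, 0.2527]
orientation: [-0.004, 0.995, -0.102, 0.003]
ft_force: [-0.4, 1.1, -0.9]
grip_width: 0.0003
```

```bash
python3 - <<'E'
from h import *
s=env.state();print(s["position"],s["orientation"],s["ft_force"]); print(dial("pics/s37.png"))
im=cv2.imread("pics/s37.png");a=cv2.resize(im[150:210,255:315],None,fx=6.6,fy=6.6,interpolation=3)
b=cv2.resize(im[265:335,90:180],(396,396*70//90),interpolation=3);b=cv2.copyMakeBorder(b,0,396-b.shape[0],0,0,0)
cv2.imwrite("pics/c37.png",np.hstack([a,b]));cv2.imwrite("pics/w37.png",env.get_image("wrist")[:,:,::-1])
E
```

```text
[ 0.45884796 -0.10187464  0.25269367] [-0.00398214  0.9947809  -0.10190668  0.00318398] [-0.38260142  1.08325347 -0.89119932]
(np.float32(86.86609), 43)
```

View pics/c37.png

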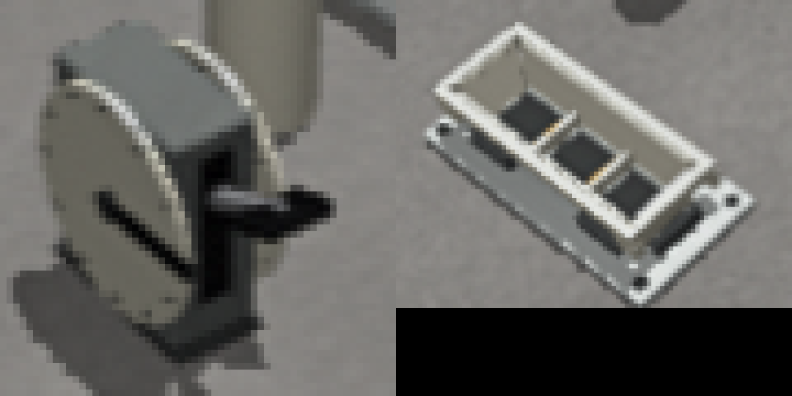

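View pics/s37.png

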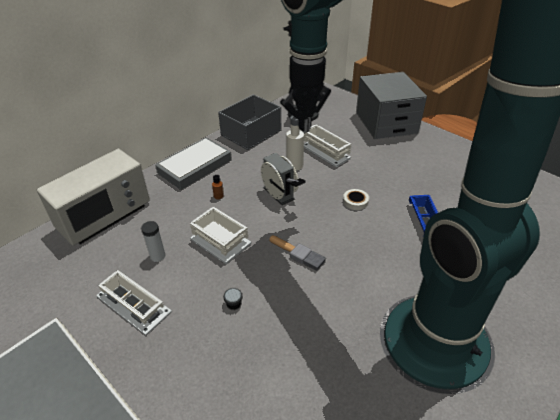

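The dial reads about 87–88°, with the lever up and the tray still flat in the nest. As a cross-check, the disc's 12 ticks at 90° should coincide with those in the first image.

```bash
python3 - <<'E'
import cv2,numpy as np
A=cv2.imread("pics/side0.png");B=cv2.imread("pics/s37.png")
f=lambda i:cv2.resize(i[155:205,258:293],None,fx=11,fy=11,interpolation=3)
cv2.imwrite("pics/c38.png",np.hstack([f(A),f(B)]))
E
```

```text
(no output)
```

View pics/c38.png

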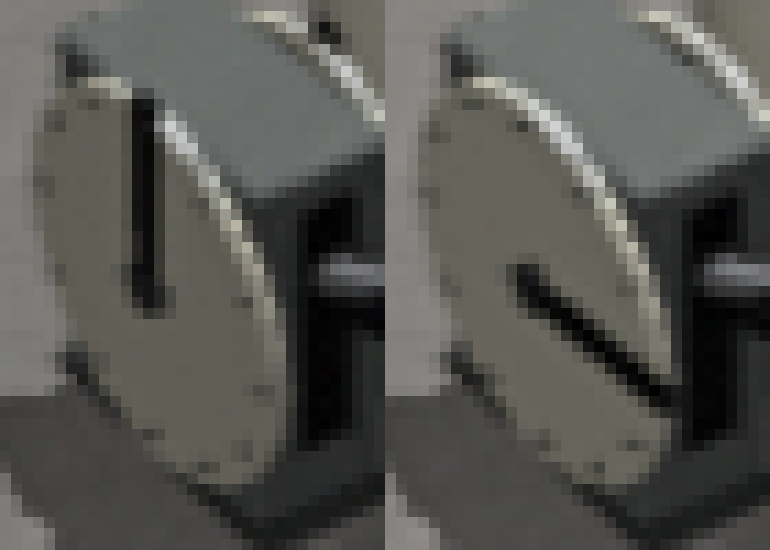

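The ticks put the dial about 5° short of a 90° turn from its starting position of about +3°. That gives roughly 85–88° (nominal 1.57 rad), which agrees with the direct readings. Another press could add a fourth count, so I stop here. The arm is clear of everything, so I'm handing in.

```bash
python3 - <<'E'
from h import *
print(env.close_job(), env.state()["time_s"])
E
```

```text
the job is handed in; nothing more can be done
the job is handed in; nothing more can be done
```

The top tray is flat between the nest's guides, but it took four full lever presses, not exactly three, to bring the counter to about three.

**Tray:** I took only the top white tray, lowered it to light contact (about 8 N) and released it. The two trays under it stayed in the stack. During the carry it leaned up to about 1.4°, which I reduced to about 0.8° before setting it down. The last side view puts its centre within about 2 mm of the nest's centre.

**Counter:**
- **First two presses:** the dial went to about 31° and then 59°.
- **Third press:** the lever reached its stop, but the dial stopped at about 74°. I think the gripper's body blocked the pointer, which sticks out past the disc.
- **Mending it:** a part press that I broke off halfway did not move the dial. A fourth full press, farther out along the pad, finished the third step.
- **Final reading:** the lever is fully up and the dial reads about 87–88° directly. The tick marks suggest 85–88°, a few degrees under the nominal 90°.

**Checks that disagreed:**
- The fingertips stood 10–20 mm behind the reported TCP in the pictures, not 19 mm ahead as described. I set the grasp height from the pictures.
- The highest wrist force I read was about 38 N straight up (40 N in all), at the lever's stop. I did not measure how hard the gripper's body pressed on the pointer in the third press.

The last side view shows nothing else visibly moved. The arm was clear of everything when I handed the job in, at about 35 s.

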